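Clear the ink carousel and tag the tote

ROBOT

A 6-joint arm with a two-finger parallel gripper is mounted at the origin on the work surface. World frame = base frame: x ahead of the robot, y to its left, z up, the work surface at z = 0. Lengths are in m, angles in rad, forces in N, time in s.
With the tool pointing down it reaches from about 0.35 to 0.85 m from the base axis. Payload 8.1 kg.
Tool frame: the origin (TCP) lies between the finger pads; the fingertips stand 11 mm ahead of it and the grasp point (between the pads) lies 8 mm behind it (robot.tips_ahead is the distance from the TCP to the fingertips, in m); z points along the fingers, y is the line along which they close (so a half turn about z gives the same grasp; the last joint's range is limited). The gripper opens to 93 mm and grips with 3 to 60 N. Pads are 15 mm wide; open, the fingers measure 128 mm over their backs; the gripper's body (75 mm by 188 mm) begins 65 mm behind the grasp point.
Start: joints at [-1.275, 0.13, 1.488, -0, 1.523, -0.085], TCP at [0.223, -0.557, 0.194] pointing down, gripper open.
Joint ranges: [-2.96, 2.96], [-0.89, 2.26], [0.02, 2.5], [-1.34, 4.48], [0, 2.73], [-2.66, 2.66]. Speed limits (rad/s): [2.39, 2.39, 2.79, 3.14, 3.14, 3.14].

INTERFACE

Orientations are given as a rotation vector (axis times angle).
In Python, from plant import robot gives the robot as it stands. The module is installed in compiled form; this text tells all that it offers.
- The arm moves only by the tool move_arm, never from a script. Its argument "deltas" is one flat list of numbers, 7 for each row, row after row: the shift along the tool's x, y, z in m, then the turn, a rotation vector about the tool's x, y, z in rad, then the opening, from 0 (shut) to 1 (fully open). A call has 1 to 12 rows; each row is the pose to reach, as a shift and turn from the pose commanded when the call began, along the tool's axes at that moment; what a row does not reach only later rows make up. A row lasts 1/8 s, in which the tool goes at most 62.5 mm and 10.7 degrees, less where a joint would pass 70% of its speed; a pose out of reach is approached as far as the arm can. A call with a gripper value outside its range is refused whole. The fingers move at their own pace and stop on an object; "squeeze" is the grip in N (left out, the last holds). Time passes only in rows, so rows that repeat a pose let the fingers close. It gives the time, the measured TCP pose, the force, the opening and the grip force at its end, in the units of the state.
- robot.read_state(): the state, without advancing time (a new reading comes with each control period).
- robot.read_camera(name): name is "side" or "top" or "wrist"; returns (picture, depth): 480x640x3 uint8, red, green, blue; 480x640 float32, m along the optical axis (not along the pixel's ray), 0 where there is no reading.
- robot.camera_model(name): a dict with "K" (3x3 intrinsics, pixels), "k1" (the pictures are not rectified: a ray, as slopes to the right and down, at radius r is drawn at 1 + k1 r^2 times it, then the intrinsics apply), "R" (3x3) and "t" (3): a world point X has camera coordinates R X + t; the wrist camera has in their place "tool_from_camera" (4x4, takes a point from camera to tool coordinates, whose origin is the TCP and whose axes are the flange's). Camera axes: x right, y down, z forward; pixel columns grow to the right and rows downward; lengths in m; the calibration is good to about 2 mm. A picture is of the moment at which its call begins: read the wrist's pose just before it. camera_model takes no time and is no camera call.
- robot.close_job(): hands the job in; it is judged then, once.
Trained networks look in the newest picture that a camera, given by its name, has taken for a name from the list of things; names that differ only in an ending like _2 or _b are one class to them, and where a whole thing is asked for, a point or a joint stands for the part that bears it (a point fixed in the world has none). Each returns a list of dicts, best first, with "confidence" (0 to 1); they miss things now and then, are a little off and sometimes report something else, mostly with a low value. They report only what shows in the picture. A call takes as long as a camera call. They do not tell look-alikes from the thing itself.
- robot.recognise(camera, label): "uv" ([column, row] in pixels, amid what is visible of it).
The state is a dict: "t": time; "q": joint angles; "dq": joint speeds; "joint_torque": joint torques, N m; "tool_pos": TCP position; "orientation": TCP orientation; "force": force on the tool from outside, world axes, zero at the start; "wrist_torque": the same for the moment, N m; "opening": finger opening in m; "gripper_force": force on a finger pad.
Only numpy, scipy, OpenCV 4.12 (cv2) and the standard library are available. Lean on these libraries where they do the work, as an engineer would, in place of code of your own. Each camera call takes 0.05 s, during which the arm holds its last target. There are 200 camera calls.

TASK

Take every empty ink pot (red lid) off the free-spinning carousel and put it in the blue tote; once all the empties are in, pinch the yellow sprung clip open and clip it well down, upright, onto the tote's white-edged front wall to mark it ready for collection. Also restock the carousel with both fresh ink pots (blue lids) from the rubber mat, so that in the end all the blue-lidded pots stand upright on the carousel, clear of its edge. Leave the other desk things where they are.

Things in the scene. Friction and masses are not known exactly. Their poses are not given: they have to be found in the camera images.
- empty1_center (a point): centre of an empty ink pot (may be absent): clear-grey plastic cylinder with a red lid, 40 mm in diameter, 48 mm high, about 45 g; this point is half-way up, z is its own upright axis. At the start it stands on the carousel.
- empty2_center (a point): centre of an empty ink pot (may be absent): clear-grey plastic cylinder with a red lid, 40 mm in diameter, 48 mm high, about 45 g; this point is half-way up, z is its own upright axis. At the start it stands on the carousel.
- empty3_center (a point): centre of an empty ink pot (may be absent): clear-grey plastic cylinder with a red lid, 40 mm in diameter, 48 mm high, about 45 g; this point is half-way up, z is its own upright axis. At the start it stands on the carousel.
- empty4_center (a point): centre of an empty ink pot (may be absent): clear-grey plastic cylinder with a red lid, 40 mm in diameter, 48 mm high, about 45 g; this point is half-way up, z is its own upright axis. At the start it stands on the carousel.
- empty5_center (a point): centre of an empty ink pot (may be absent): clear-grey plastic cylinder with a red lid, 40 mm in diameter, 48 mm high, about 45 g; this point is half-way up, z is its own upright axis. At the start it stands on the carousel.
- full1_center (a point): centre of a full ink pot that stands on the carousel and stays there: dark-blue cylinder with a blue lid, 40 mm in diameter, 48 mm high, about 90 g; this point is half-way up, z is its own upright axis.
- fresh1_center (a point): centre of a fresh full ink pot: same look and size as the full pots (dark blue, blue lid, 40 x 48 mm, about 90 g; point half-way up, z its own upright axis). At the start it stands on the black rubber mat, 3 mm thick, on the table; the two stand 84 mm apart.
- fresh2_center (a point): centre of a fresh full ink pot: same look and size as the full pots (dark blue, blue lid, 40 x 48 mm, about 90 g; point half-way up, z its own upright axis). At the start it stands on the black rubber mat, 3 mm thick, on the table; the two stand 84 mm apart.
- platter_top (a point): centre of the upper face of the carousel, 24 mm above the table: a white round platter, 270 mm in diameter, with a flat top and no rim, on a bearing about the vertical axis. This point does not turn with it.
- platter (a joint): angle of the platter (rad, counter-clockwise from above, no stops). It spins almost without friction at the slightest push and coasts for a few seconds; the pots on it (their centres about 88 mm from its axis at the start, at least 75 mm apart) ride along.
- tote: blue open plastic tote, fixed on the table, 250 mm (its x) by 180 mm (its y), 75 mm high, walls and floor 6 mm thick; origin at the centre of its underside. Its front wall is at -x, on the robot's side, and has a white top edge.
- tote_rim (a point): middle of the top edge of the tote's white-edged front wall, centred in its 6 mm thickness; axes as the tote's: x is normal to this wall, y runs along it, z up.
- clip_handles (a point): point midway between the two upright handle plates of the yellow sprung clip, at the height to pinch, 56 mm above the jaw tips. x points from one handle to the other, y along the hinge, z up (axes fixed to the -x half). Plates: 26 mm wide, 30 to 75 mm above the tips; splayed at rest, 42 mm over all at the top, 32 mm here. Squeezed along x to their stop they are parallel, 18 mm over all (6 N).
- clip_tips (a point): point midway between the jaw tips, the lowest point of the clip (75 mm tall, 45 g, jaws down, 34 mm wide in y, pivot 30 mm above the tips); axes as for the handles. The jaws can go 27 mm down over an edge. It starts upright, astride the thin steel fin (16 mm high) of a fixed grey rest (50 x 60 x 12 mm) that guides the tips.
- clip_jaw (a joint): opening of the sprung clip (rad): 0 with the jaws shut (3 mm gap at the tips), 0.56 with the handles fully squeezed (about 20 mm gap at the tips); about 0.1 when it bites on the 6 mm tote wall. The clip springs shut when the handles are let go.
- mug: bystander, leave alone: white mug, 80 mm across, 90 mm tall; origin at the centre of its underside.
- stapler: bystander, leave alone: red and black stapler, 140 mm long, 50 mm tall; origin at the centre of its underside.
- tape_roll: bystander, leave alone: roll of tape lying flat, 90 mm across, 24 mm tall; origin at the centre of its underside.
- marker: bystander, leave alone: white and green marker pen lying, 130 mm long, 16 mm thick; origin at the centre of its underside.
- magnet_a: bystander, leave alone: round yellow magnet, 38 mm across, 13 mm tall; origin at the centre of its underside.
- magnet_b: bystander, leave alone: round black magnet, 38 mm across, 13 mm tall; origin at the centre of its underside.
- rubber_stamp: bystander, leave alone: wooden hand stamp, 44 mm across, 80 mm tall; origin at the centre of its underside.
Not all that is in view belongs to the job. Leave any green or turquoise look-alike of the part that bears empty2_center alone.

How it is judged:
On the way, in this order (a step that is already met when the one before it is completed fails the run):
1. every empty pot lies or stands in the tote (x of empty1_center in the frame of tote between -0.115 and 0.115 m and y of empty1_center in the frame of tote between -0.08 and 0.08 m and z of empty1_center in the frame of tote between 0.01 and 0.08 m and x of empty2_center in the frame of tote between -0.115 and 0.115 m and y of empty2_center in the frame of tote between -0.08 and 0.08 m and z of empty2_center in the frame of tote between 0.01 and 0.08 m and x of empty3_center in the frame of tote between -0.115 and 0.115 m and y of empty3_center in the frame of tote between -0.08 and 0.08 m and z of empty3_center in the frame of tote between 0.01 and 0.08 m and x of empty4_center in the frame of tote between -0.115 and 0.115 m and y of empty4_center in the frame of tote between -0.08 and 0.08 m and z of empty4_center in the frame of tote between 0.01 and 0.08 m and x of empty5_center in the frame of tote between -0.115 and 0.115 m and y of empty5_center in the frame of tote between -0.08 and 0.08 m and z of empty5_center in the frame of tote between 0.01 and 0.08 m), for 0.2 s.
2. the clip bites on the tote's front wall (x of clip_tips in the frame of tote_rim between -0.01 and 0.01 m and y of clip_tips in the frame of tote_rim between -0.08 and 0.08 m and z of clip_tips in the frame of tote_rim between -0.034 and -0.01 m and value of joint clip_jaw between 0.06 and 0.2 rad and angle between clip_tips's own z axis and vertical below 0.3 rad and angle between the x axis of clip_tips and the x axis of tote_rim, either way round below 0.3 rad), for 0.3 s.
At the end, for the whole second after the job is handed in: Empties inside the tote; blue-lidded pots upright (0.15 rad) on the carousel, centres within 128 mm of its axis; clip upright and square (0.3 rad) on the tote's front wall, tips 10 to 34 mm below the rim and within 80 mm of its middle, biting (joint 0.06 to 0.20); all at rest (all of step 1 and all of step 2 and horizontal distance between each of full1_center, fresh1_center, fresh2_center and platter_top below 0.128 m and angle between each of full1_center, fresh1_center, fresh2_center's own z axis and vertical below 0.15 rad and z of full1_center in the frame of platter_top between 0.018 and 0.03 m and z of fresh1_center in the frame of platter_top between 0.018 and 0.03 m and z of fresh2_center in the frame of platter_top between 0.018 and 0.03 m and linear speed of each of empty1, empty2, empty3, empty4, empty5, full1, fresh1, fresh2, clip below 0.03 m/s); the robot touches nothing.
It fails at once if a bystander (mug, stapler, tape roll, marker, magnet, stamp) is displaced by more than 30 mm (distance of any of mug, stapler, tape_roll, marker, magnet_a, magnet_b, rubber_stamp from where it was at the start of the episode above 0.03 m).
Of empty1, empty2, empty3, empty4, empty5 only 3 to 5 are there at a start; the rules pass over those that are not, and their reading is None.
At some moment in a run one of empty1, empty2, empty3, empty4, empty5 may be knocked a few centimetres aside while the robot is not near it.
It also fails if it takes over 210 s, if anything falls off the work surface, if the arm or the gripper's body presses on something with over 40 N, if the wrist force passes 120 N, or if a joint passes its speed limit or range.

## Working session

There is one attempt and no reset: what is moved stays moved. The work goes in short steps, Python scripts to look and compute and a tool call to move; the robot and the scene stay as the last step left them, time stands still between calls to the robot, and variables do not carry over. Pictures are saved under pics/ and viewed, at most 18 in all, crops included, and the job is handed in when it is done.

Besides the shell and the picture viewer there is one more tool, called after "Call:" as a command line: name --argument value ..., lists and objects as JSON in quotes. move_arm: Moves the arm, as the interface text tells. Its arguments: {"type":"object","properties":{"deltas":{"type":"array","items":{"type":"number"}},"squeeze":{"type":"number"}},"required":["deltas"]}

```bash
mkdir -p pics; cat > h.py <<'E'
import numpy as np, cv2
from scipy.spatial.transform import Rotation as Rn
from plant import robot
def undist(m,uv):
    K=np.array(m["K"]);x=(uv[0]-K[0,2])/K[0,0];y=(uv[1]-K[1,2])/K[1,1]
    a,b=x,y
    for _ in range(20):
        s=1+m["k1"]*(a*a+b*b);a,b=x/s,y/s
    return np.array([a,b,1.])
def cam(name,st=None):
    m=robot.camera_model(name)
    if name=="wrist":
        T=np.array(m["tool_from_camera"]);st=st or robot.read_state()
        W=Rn.from_rotvec(st["orientation"]).as_matrix()
        R=W@T[:3,:3];o=W@T[:3,3]+np.array(st["tool_pos"])
    else:
        R=np.array(m["R"]).T;o=-R@np.array(m["t"])
    return m,R,o
def at_z(name,uv,z,st=None):
    m,R,o=cam(name,st);d=R@undist(m,uv);return o+d*(z-o[2])/d[2]
def at_d(name,uv,dep,st=None):
    m,R,o=cam(name,st);return o+R@undist(m,uv)*dep
def proj(name,X,st=None):
    m,R,o=cam(name,st);c=R.T@(np.array(X)-o);a,b=c[0]/c[2],c[1]/c[2];s=1+m["k1"]*(a*a+b*b)
    K=np.array(m["K"]);return np.array([K[0,0]*a*s+K[0,2],K[1,1]*b*s+K[1,2]])
def save(name,fn):
    p,d=robot.read_camera(name);cv2.imwrite("pics/"+fn,p[:,:,::-1]);return p,d
def blobs(name,p,z,kind,st=None,amin=60):
    """lid centroids at height z"""
    h=cv2.cvtColor(p,cv2.COLOR_RGB2HSV);H,S,V=[h[:,:,i].astype(int) for i in range(3)]
    if kind=="red": M=((H<8)|(H>172))&(S>130)&(V>90)
    elif kind=="blue": M=(H>100)&(H<125)&(S>120)&(V>90)
    elif kind=="yellow": M=(H>20)&(H<34)&(S>130)&(V>110)
    n,l,s,c=cv2.connectedComponentsWithStats(M.astype(np.uint8))
    return [(c[i].round(1),s[i].tolist(),at_z(name,c[i],z,st).round(4)) for i in range(1,n) if s[i,4]>=amin]
def tool(dx,dy,dz,st=None):
    st=st or robot.read_state();return Rn.from_rotvec(st["orientation"]).inv().apply([dx,dy,dz])
E
python3 - <<'E'
from h import *
p,d=save("top","top0.png");save("side","side0.png")
for k in("red","blue","yellow"):
    for b in blobs("top",p,0.07,k):print(k,*b)
print(robot.read_state())
for l in["empty1_center","full1_center","tote","tote_rim","clip_handles","clip_tips","platter","mug","stapler","tape_roll","marker","magnet_a","rubber_stamp"]:
    try:print(l,[(np.round(r["uv"]).tolist(),round(r["confidence"],2),at_d("top",r["uv"],d[int(r["uv"][1]),int(r["uv"][0])]).round(3).tolist()) for r in robot.recognise("top",l)])
    except Exception as e:print(l,e)
E
```

```text
red [494.9 218.7] [489, 195, 13, 49, 555] [ 0.5907 -0.4644  0.07  ]
red [242.2 212.2] [236, 206, 14, 14, 152] [0.5991 0.188  0.07  ]
red [206.9 215.1] [200, 209, 15, 14, 154] [0.5905 0.2788 0.07  ]
red [262.3 236.9] [255, 230, 15, 14, 155] [0.5356 0.134  0.07  ]
blue [334.7 190.4] [327, 183, 16, 16, 200] [ 0.6598 -0.049   0.07  ]
blue [428.8 241.3] [391, 191, 78, 99, 6006] [ 0.5296 -0.2898  0.07  ]
blue [336.3 222.4] [328, 215, 17, 16, 216] [ 0.5755 -0.0537  0.07  ]
blue [195.  248.7] [188, 242, 15, 15, 167] [0.5029 0.305  0.07  ]
blue [ 64.1 361.9] [21, 313, 78, 110, 1464] [0.2106 0.6267 0.07  ]
blue [628.7 332.2] [611, 313, 29, 40, 726] [ 0.2988 -0.8089  0.07  ]
yellow [342.5 258.2] [336, 253, 13, 11, 84] [ 0.4837 -0.0699  0.07  ]
yellow [367.5 311.7] [361, 305, 14, 14, 165] [ 0.3507 -0.1331  0.07  ]
{'t': 0.1, 'q': array([-1.27539448e+00,  1.31062997e-01,  1.48919767e+00,  5.79530870e-07,
        1.52301697e+00, -8.53967112e-02]), 'dq': array([-0.00075365, -0.00242007, -0.00176555,  0.00019292, -0.00012531,
        0.00127393]), 'joint_torque': array([ 1.02361450e-03, -5.61341965e
[... 725 characters left out ...]
_handles [([339.0, 262.0], 0.73, [0.477, -0.062, 0.046]), ([204.0, 213.0], 0.44, [0.596, 0.287, 0.068])]
clip_tips [([339.0, 263.0], 0.73, [0.473, -0.063, 0.049])]
platter [([230.0, 249.0], 0.74, [0.326, -0.022, 1.335])]
mug [([167.0, 185.0], 0.55, [0.686, 0.411, 0.005])]
stapler [([492.0, 220.0], 0.87, [0.591, -0.464, 0.047]), ([366.0, 157.0], 0.42, [0.77, -0.136, 0.017])]
tape_roll [([142.0, 309.0], 0.88, [0.35, 0.454, 0.012]), ([204.0, 216.0], 0.38, [0.59, 0.288, 0.068])]
marker [([314.0, 166.0], 0.62, [0.744, 0.006, 0.012])]
magnet_a [([370.0, 313.0], 0.68, [0.348, -0.145, 0.015]), ([366.0, 158.0], 0.42, [0.769, -0.137, 0.01])]
rubber_stamp [([267.0, 168.0], 0.62, [0.731, 0.134, 0.027])]
```

View pics/top0.png

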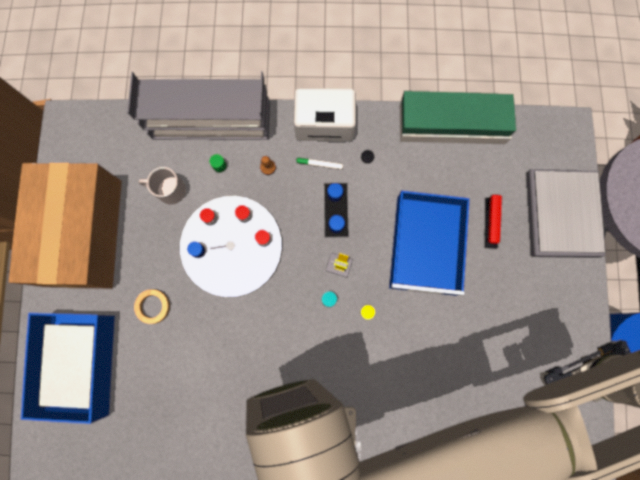

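View pics/side0.png

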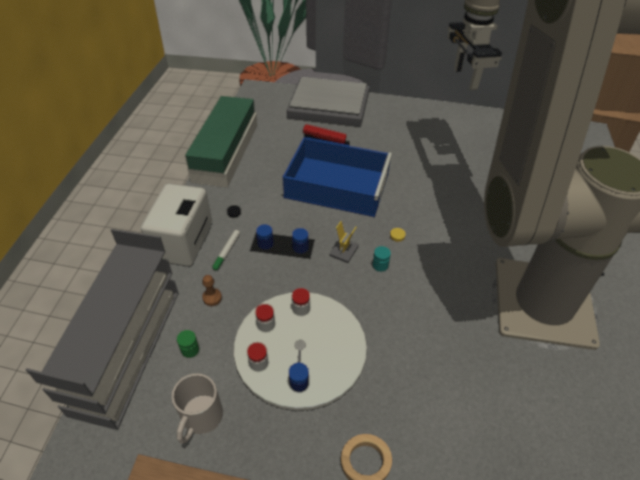

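The top view (top0) shows three red-lidded empties on the white platter at (242,212), (207,215) and (262,237). The full pot is at (195,249), the fresh pots are on the mat at (335,190) and (336,222), the clip is at (341,262), and the tote is at (430,242) with its white edge at the bottom.

What could be mistaken for my targets:
- **Red items:** the stapler (494,219) could pass for a red lid.
- **Look-alike pots:** green (218,163) and turquoise (330,298).
- **Yellow magnet:** (368,312) could pass for the clip.
- **Other tote:** a blue tray with white contents at (65,365).

I choose the three red lids on the platter.

```bash
python3 - <<'E'
from h import *
p=cv2.imread("pics/top0.png")[:,:,::-1].copy()
h=cv2.cvtColor(p,cv2.COLOR_RGB2HSV)
M=((h[:,:,1]<30)&(h[:,:,2]>170)).astype(np.uint8)
n,l,s,c=cv2.connectedComponentsWithStats(M)
for i in range(1,n):
    if s[i,4]>60: print("white",c[i].round(1),s[i].tolist())
j=[i for i in range(1,n) if 170<c[i][0]<290 and s[i,4]>3000][0]
ct=max(cv2.findContours((l==j).astype(np.uint8),cv2.RETR_EXTERNAL,cv2.CHAIN_APPROX_NONE)[0],key=len)[:,0]
P=np.array([at_z("top",q,0.024)[:2] for q in ct]);A=np.c_[2*P,np.ones(len(P))]
w=np.linalg.lstsq(A,(P**2).sum(1),rcond=None)[0];C=w[:2];print("platter",C,np.sqrt(w[2]+C@C))
for k,z in(("red",.07),("blue",.07)):
    for b in blobs("top",p,z,k):
        v=b[2][:2]-C
        if np.hypot(*v)<.15:print(k,b[2],np.hypot(*v),np.degrees(np.arctan2(v[1],v[0])))
for u in((335,189.6),(336.4,221.5)):print("fresh",at_z("top",u,.05))
for u in((392.5,289.5),(463,292.5),(399.5,192.5),(468,196)):print("totecorner",u,at_z("top",u,.075))
# tote white edge
for q in [i for i in range(1,n) if s[i,4]>30 and 385<c[i][0]<475]:print("edge",s[q],at_z("top",c[q],.075))
print(np.round(robot.camera_model("wrist")["tool_from_camera"],3),robot.camera_model("wrist")["K"][0][0],robot.camera_model("top")["K"][0][0])
a=cv2.resize(p[180:300,175:295],None,fx=4,fy=4,interpolation=3);b=cv2.resize(p[200:300,320:380],(288,480),interpolation=3)
cv2.imwrite("pics/crop1.png",np.hstack([a,b])[:,:,::-1])
E
```

```text
white [323.8 105.9] [293, 88, 62, 39, 1977]
white [325.6 163.6] [309, 158, 35, 12, 237]
white [569.2 211.5] [536, 171, 68, 81, 4962]
white [168.9 186.3] [164, 180, 11, 16, 102]
white [230.3 248.2] [179, 195, 103, 103, 7328]
white [428.9 289.4] [392, 285, 73, 11, 256]
white [ 66.4 365.8] [40, 325, 54, 83, 4008]
white [358.6 447.3] [355, 441, 7, 18, 70]
platter [0.52049684 0.22544726] 0.13577907476347725
red [0.5991 0.188  0.07  ] 0.08706752891306568 -25.47355381650945
red [0.5905 0.2788 0.07  ] 0.08801680360880433 37.31274888148888
red [0.5356 0.134  0.07  ] 0.0926860666606386 -80.62185309930881
blue [0.5029 0.305  0.07  ] 0.08147568385400494 102.47282530863002
fresh [ 0.66711195 -0.05006699  0.05      ]
fresh [ 0.58182306 -0.05439538  0.05      ]
totecorner (392.5, 289.5) [ 0.4059397  -0.19506194  0.075     ]
totecorner (463, 292.5) [ 0.39980006 -0.37271218  0.075     ]
totecorner (399.5, 192.5) [ 0.6551593  -0.21584419  0.075     ]
totecorner (468, 196) [ 0.64876515 -0.39436408  0.075     ]
edge [425 135  44   3  59] [ 0.8122222  -0.33674751  0.075     ]
edge [392 285  73  11 256] [ 0.40700442 -0.28645561  0.075     ]
[[ 0.    -0.97  -0.245  0.068]
 [ 1.     0.001 -0.001 -0.   ]
 [ 0.001 -0.245  0.97  -0.191]
 [ 0.     0.     0.     1.   ]] 354.54234057368427 505.1564468369364
```

View pics/crop1.png

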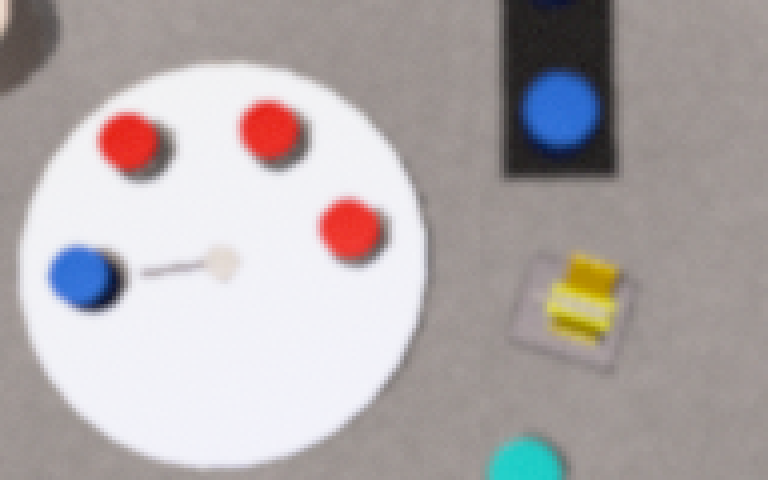

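The crop confirms three round red lids and one blue pot on the platter. The clip sits skewed on its grey rest, with the turquoise look-alike below it. I'll move to a hover over the first empty at (0.536, 0.134).

```bash
cat >> h.py <<'E'
def plan(x,y,z,head=None,st=None):
    """tool delta to a world TCP pose, tool down, closing line at heading head (deg)"""
    st=st or robot.read_state();W=Rn.from_rotvec(st["orientation"]);q=st["q"]
    cur=np.degrees(np.arctan2(*W.as_matrix()[[1,0],1]))
    if head is None: head=cur
    q1=np.degrees(np.arctan2(y,x));q6c=np.degrees(q[5]);best=None
    for k in(-360,-180,0,180,360):
        q6=q1-(head+k)
        if abs(q6)<147 and (best is None or abs(q6-q6c)<abs(best[0]-q6c)):best=(q6,head+k)
    hd=np.radians(best[1]);yx=np.array([np.cos(hd),np.sin(hd),0]);zz=np.array([0,0,-1.]);T=Rn.from_matrix(np.c_[np.cross(yx,zz),yx,zz])
    d=W.inv().apply(np.array([x,y,z])-st["tool_pos"]);r=(W.inv()*T).as_rotvec()
    print("delta",d.round(4).tolist(),r.round(3).tolist(),"rows>=",int(np.ceil(max(np.linalg.norm(d)/.0625,np.degrees(np.linalg.norm(r))/10.7))),"q6",round(best[0]))
def lids(fn=None,kinds=("red","blue"),z=.072):
    st=robot.read_state();p,d=robot.read_camera("wrist")
    if fn:cv2.imwrite("pics/"+fn,p[:,:,::-1])
    for k in kinds:
        for b in blobs("wrist",p,z,k,st,400):print(k,b[0],b[1],b[2])
    print("t",round(st["t"],2),"tcp",st["tool_pos"].round(4))
    return st,p,d
E
python3 -c "
from h import *
plan(.536,.134,.19,-80.6)"
```

```text
delta [0.5474, -0.5252, 0.0043] [0.0, 0.0, -2.925] rows>= 16 q6 -85
```

```bash
sed -i 's/abs(q6-q6c)<abs(best\[0\]-q6c)/abs(head+k-cur)<abs(best[1]-cur)/' h.py; python3 -c "
from h import *
plan(.536,.134,.19,-80.6)"
```

```text
delta [0.5474, -0.5252, 0.0043] [0.0, -0.0, 0.217] rows>= 13 q6 95
```

Call:
move_arm --deltas '[0.547, -0.525, 0, 0, 0, 0.216, 1, 0.547, -0.525, 0, 0, 0, 0.216, 1, 0.547, -0.525, 0, 0, 0, 0.216, 1, 0.547, -0.525, 0, 0, 0, 0.216, 1, 0.547, -0.525, 0, 0, 0, 0.216, 1, 0.547, -0.525, 0, 0, 0, 0.216, 1, 0.547, -0.525, 0, 0, 0, 0.216, 1, 0.547, -0.525, 0, 0, 0, 0.216, 0.65, 0.547, -0.525, 0, 0, 0, 0.216, 0.65, 0.547, -0.525, 0, 0, 0, 0.216, 0.65, 0.547, -0.525, 0, 0, 0, 0.216, 0.65, 0.547, -0.525, 0, 0, 0, 0.216, 0.65]' --squeeze 15

```text
t: 2.25
tool_pos: [0.5331, 0.1284, 0.1946]
orientation: [3.131, 0.259, 0.002]
force: [0.4, -0.6, -0.4]
opening: 0.0606
gripper_force: 0.0
```

```bash
python3 -c "
from h import *
lids('w1.png')
plan(.536,.134,.19,-80.6)"
```

```text
red [160.3 133.6] [138, 112, 45, 44, 1581] [0.5913 0.2801 0.072 ]
red [266.  140.4] [244, 119, 45, 44, 1532] [0.6003 0.1897 0.072 ]
red [315.8 221.3] [296, 201, 40, 41, 1308] [0.5376 0.1363 0.072 ]
blue [540.3 112.6] [520, 91, 42, 45, 1469] [ 0.6621 -0.0366  0.072 ]
blue [517.5 206.8] [498, 187, 40, 41, 1245] [ 0.5809 -0.0406  0.072 ]
blue [125.1 226.7] [104, 206, 42, 41, 1289] [0.504  0.3076 0.072 ]
t 2.25 tcp [0.5331 0.1284 0.1946]
delta [0.0016, 0.0012, 0.0035] [-0.004, -0.001, 0.004] rows>= 1 q6 95
```

View pics/w1.png

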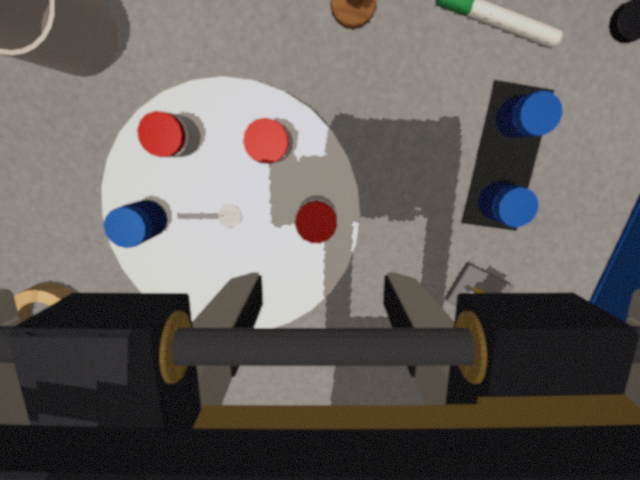

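w1 shows the three red lids at (316,221), (266,140) and (160,134), the full pot at (125,227), and the clip partly hidden at (480,290). The wrist and top positions agree to about 3 mm.

```bash
python3 -c "
from h import *
plan(.537,.1355,.042,-80.6)"
```

```text
delta [0.0026, 0.0004, 0.1515] [-0.004, -0.001, 0.004] rows>= 3 q6 95
```

Call:
move_arm --deltas '[0.0025, 0, 0.06, 0, 0, 0, 0.65, 0.0025, 0, 0.11, 0, 0, 0, 0.65, 0.0025, 0, 0.14, 0, 0, 0, 0.65, 0.0025, 0, 0.151, 0, 0, 0, 0.65, 0.0025, 0, 0.151, 0, 0, 0, 0.65, 0.0025, 0, 0.151, 0, 0, 0, 0.3, 0.0025, 0, 0.151, 0, 0, 0, 0.3, 0.0025, 0, 0.151, 0, 0, 0, 0.3, 0.0025, 0, 0.151, 0, 0, 0, 0.3, 0.0025, 0, 0.12, 0, 0, 0, 0.3, 0.0025, 0, 0.06, 0, 0, 0, 0.3, 0.0025, 0, 0.0, 0, 0, 0, 0.3]' --squeeze 15

```text
t: 3.8
tool_pos: [0.534, 0.1263, 0.1952]
orientation: [3.131, 0.258, -0.003]
force: [1.4, 0.1, -0.7]
opening: 0.0392
gripper_force: 14.8
```

```bash
python3 -c "
from h import *
plan(.575,-.35,.17,-94)
plan(.575,-.35,.08,-94)
lids()"
```

```text
delta [-0.0376, 0.4766, 0.0254] [0.0, 0.002, 0.234] rows>= 8 q6 63
delta [-0.0374, 0.4766, 0.1154] [0.0, 0.002, 0.234] rows>= 8 q6 63
red [158.3 133.9] [136, 112, 45, 44, 1574] [0.5915 0.2798 0.072 ]
red [263.8 140.9] [242, 119, 44, 44, 1521] [0.6002 0.1894 0.072 ]
red [323.  288.4] [285, 251, 77, 76, 4478] [0.4752 0.1171 0.072 ]
blue [537.4 112.8] [517, 91, 42, 45, 1476] [ 0.6621 -0.0365  0.072 ]
blue [514.8 206.8] [496, 187, 39, 41, 1243] [ 0.581  -0.0406  0.072 ]
blue [123.1 226.7] [102, 206, 42, 41, 1284] [0.5043 0.3076 0.072 ]
t 3.8 tcp [0.534  0.1263 0.1952]
```

```bash
python3 -c "
from h import *
plan(.612,-.3,.195,-94)
plan(.612,-.3,.032,-94)"
```

```text
delta [0.0025, 0.4333, 0.0109] [-0.001, -0.011, 0.235] rows>= 7 q6 68
delta [0.0006, 0.4332, 0.1739] [-0.001, -0.011, 0.235] rows>= 8 q6 68
```

Call:
move_arm --deltas '[0.002, 0.43, 0, 0, 0, 0.235, 0.3, 0.002, 0.43, 0, 0, 0, 0.235, 0.3, 0.002, 0.43, 0, 0, 0, 0.235, 0.3, 0.002, 0.43, 0, 0, 0, 0.235, 0.3, 0.002, 0.43, 0, 0, 0, 0.235, 0.3, 0.002, 0.43, 0, 0, 0, 0.235, 0.3, 0.002, 0.43, 0, 0, 0, 0.235, 0.3, 0.002, 0.43, 0, 0, 0, 0.235, 0.3, 0.002, 0.43, 0.05, 0, 0, 0.235, 0.3, 0.002, 0.43, 0.1, 0, 0, 0.235, 0.3, 0.002, 0.43, 0.1, 0, 0, 0.235, 0.3, 0.002, 0.43, 0.1, 0, 0, 0.235, 0.3]'

```text
t: 5.35
tool_pos: [0.6082, -0.297, 0.0963]
orientation: [3.139, -0.109, 0.003]
force: [0.9, -0.8, 0.2]
opening: 0.0392
gripper_force: 14.9
```

```bash
python3 -c "
from h import *
st,p,d=lids('w2.png',('red',))
plan(.612,-.3,.032,-94)"
```

```text
red [570.3 230.3] [531, 154, 82, 168, 7885] [ 0.6169 -0.4539  0.072 ]
red [322.2 286.8] [284, 248, 79, 78, 4611] [ 0.5901 -0.2947  0.072 ]
t 5.35 tcp [ 0.6082 -0.297   0.0963]
delta [0.0029, 0.0021, 0.0656] [0.002, -0.004, 0.0] rows>= 2 q6 68
```

View pics/w2.png

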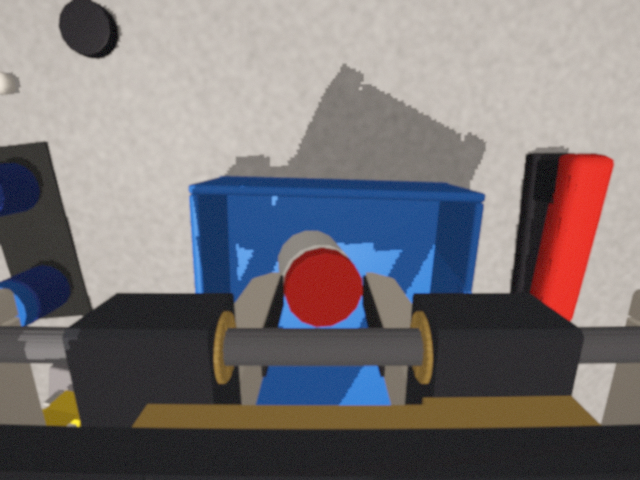

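w2 shows the first empty held at (322,287) inside the tote, well centred between the side walls, with the far wall at row 185 and the stapler at (575,235) clear. I'll lower, release and rise.

Call:
move_arm --deltas '[0, 0, 0.04, 0, 0, 0, 0.3, 0, 0, 0.063, 0, 0, 0, 0.3, 0, 0, 0.063, 0, 0, 0, 0.3, 0, 0, 0.063, 0, 0, 0, 0.65, 0, 0, 0.063, 0, 0, 0, 0.65, 0, 0, 0.063, 0, 0, 0, 0.65, 0, 0, 0.01, 0, 0, 0, 0.65, 0, 0, -0.05, 0, 0, 0, 0.65, 0, 0, -0.1, 0, 0, 0, 0.65, 0, 0, -0.1, 0, 0, 0, 0.65]'

```text
t: 6.65
tool_pos: [0.6105, -0.299, 0.202]
orientation: [3.134, -0.11, 0.016]
force: [-0.1, 1.0, -0.3]
opening: 0.0601
gripper_force: 0.0
```

```bash
python3 -c "
from h import *
lids(None,('red',),.05)
plan(.600,.189,.195,-25.5)"
```

```text
red [495.3 216.6] [472, 156, 49, 124, 3991] [ 0.6045 -0.47    0.05  ]
red [312.  223.7] [294, 205, 37, 38, 1134] [ 0.61   -0.2882  0.05  ]
t 6.65 tcp [ 0.6105 -0.299   0.202 ]
delta [-0.0432, -0.4854, 0.0016] [0.006, -0.003, -1.196] rows>= 8 q6 43
```

Call:
move_arm --deltas '[-0.043, -0.486, 0, 0, 0, -1.196, 0.65, -0.043, -0.486, 0, 0, 0, -1.196, 0.65, -0.043, -0.486, 0, 0, 0, -1.196, 0.65, -0.043, -0.486, 0, 0, 0, -1.196, 0.65, -0.043, -0.486, 0, 0, 0, -1.196, 0.65, -0.043, -0.486, 0, 0, 0, -1.196, 0.65, -0.043, -0.486, 0, 0, 0, -1.196, 0.65, -0.043, -0.486, 0, 0, 0, -1.196, 0.65, -0.043, -0.486, 0, 0, 0, -1.196, 0.65, -0.043, -0.486, 0, 0, 0, -1.196, 0.65, -0.043, -0.486, 0, 0, 0, -1.196, 0.65]'

```text
t: 8.07
tool_pos: [0.5984, 0.1891, 0.1936]
orientation: [-2.658, -1.674, 0.002]
force: [-0.3, 0.3, 0.6]
opening: 0.0603
gripper_force: 0.0
```

```bash
python3 -c "
from h import *
lids()
plan(.600,.189,.042,-25.5)"
```

```text
red [269.4 136.7] [248, 115, 44, 44, 1553] [0.5918 0.2805 0.072 ]
red [323.6 225.4] [303, 205, 42, 42, 1330] [0.6002 0.1911 0.072 ]
blue [165.1 152.4] [144, 131, 43, 43, 1489] [0.5044 0.3082 0.072 ]
t 8.07 tcp [0.5984 0.1891 0.1936]
delta [0.0006, 0.0014, 0.1518] [-0.0, 0.001, -0.002] rows>= 3 q6 43
```

Call:
move_arm --deltas '[0, 0.001, 0.06, 0, 0, 0, 0.65, 0, 0.001, 0.11, 0, 0, 0, 0.65, 0, 0.001, 0.14, 0, 0, 0, 0.65, 0, 0.001, 0.151, 0, 0, 0, 0.65, 0, 0.001, 0.151, 0, 0, 0, 0.65, 0, 0.001, 0.151, 0, 0, 0, 0.3, 0, 0.001, 0.151, 0, 0, 0, 0.3, 0, 0.001, 0.151, 0, 0, 0, 0.3, 0, 0.001, 0.151, 0, 0, 0, 0.3, 0, 0.001, 0.12, 0, 0, 0, 0.3, 0, 0.001, 0.06, 0, 0, 0, 0.3, 0, 0.001, 0, 0, 0, 0, 0.3]'

```text
t: 9.62
tool_pos: [0.5986, 0.1901, 0.1951]
orientation: [-2.656, -1.676, 0.003]
force: [0.9, 0.9, 0.5]
opening: 0.0391
gripper_force: 15.0
```

```bash
python3 -c "
from h import *
lids()
plan(.557,-.293,.195,-94)"
```

```text
red [270.3 137.7] [249, 116, 44, 44, 1530] [0.5919 0.2806 0.072 ]
red [323.  292.1] [285, 257, 77, 71, 4281] [0.5718 0.1335 0.072 ]
blue [166.6 153.1] [145, 132, 44, 43, 1490] [0.5046 0.3083 0.072 ]
t 9.62 tcp [0.5986 0.1901 0.1951]
delta [-0.4568, 0.1668, 0.0094] [0.004, -0.012, 1.196] rows>= 8 q6 66
```

Call:
move_arm --deltas '[-0.456, 0.169, 0, 0, 0, 1.196, 0.3, -0.456, 0.169, 0, 0, 0, 1.196, 0.3, -0.456, 0.169, 0, 0, 0, 1.196, 0.3, -0.456, 0.169, 0, 0, 0, 1.196, 0.3, -0.456, 0.169, 0, 0, 0, 1.196, 0.3, -0.456, 0.169, 0, 0, 0, 1.196, 0.3, -0.456, 0.169, 0, 0, 0, 1.196, 0.3, -0.456, 0.169, 0, 0, 0, 1.196, 0.3, -0.456, 0.169, 0, 0, 0, 1.196, 0.3, -0.456, 0.169, 0.04, 0, 0, 1.196, 0.3, -0.456, 0.169, 0.04, 0, 0, 1.196, 0.3]'

```text
t: 11.05
tool_pos: [0.5534, -0.2917, 0.1501]
orientation: [-3.136, 0.109, 0.01]
force: [0.5, -0.4, -0.3]
opening: 0.039
gripper_force: 15.0
```

```bash
python3 -c "
from h import *
lids(None,('red',),.05)
plan(.557,-.293,.034,-94)"
```

```text
red [539.2 157.1] [506, 80, 70, 159, 6628] [ 0.6038 -0.469   0.05  ]
red [315.4 164.3] [292, 141, 47, 48, 1727] [ 0.6099 -0.2884  0.05  ]
red [322.7 290.5] [284, 253, 79, 76, 4550] [ 0.5007 -0.2867  0.05  ]
t 11.05 tcp [ 0.5534 -0.2917  0.1501]
delta [0.003, 0.0008, 0.1184] [-0.002, 0.004, 0.001] rows>= 2 q6 66
```

Call:
move_arm --deltas '[0.001, 0, 0.05, 0, 0, 0, 0.3, 0.001, 0, 0.1, 0, 0, 0, 0.3, 0.001, 0, 0.116, 0, 0, 0, 0.3, 0.001, 0, 0.116, 0, 0, 0, 0.3, 0.001, 0, 0.116, 0, 0, 0, 0.65, 0.001, 0, 0.116, 0, 0, 0, 0.65, 0.001, 0, 0.116, 0, 0, 0, 0.65, 0.001, 0, 0.07, 0, 0, 0, 0.65, 0.001, 0, 0.01, 0, 0, 0, 0.65, 0.001, 0, -0.04, 0, 0, 0, 0.65, 0.001, 0, -0.04, 0, 0, 0, 0.65]'

```text
t: 12.48
tool_pos: [0.5597, -0.2962, 0.2015]
orientation: [3.134, -0.11, 0.015]
force: [0.5, -0.4, 0.5]
opening: 0.0602
gripper_force: 0.0
```

```bash
python3 -c "
from h import *
lids(None,('red',),.05)
plan(.592,.2805,.195,37.3)
plan(.592,.2805,.195,-20)"
```

```text
red [500.6 166.1] [476, 101, 52, 134, 4453] [ 0.6027 -0.47    0.05  ]
red [310.9 171.4] [292, 152, 39, 40, 1225] [ 0.6099 -0.2882  0.05  ]
red [320.7 224.4] [303, 206, 37, 38, 1126] [ 0.5579 -0.2938  0.05  ]
t 12.47 tcp [ 0.5597 -0.2962  0.2015]
delta [-0.0068, -0.5767, 0.0011] [0.008, 0.001, -2.292] rows>= 13 q6 -12
delta [-0.0068, -0.5767, 0.0011] [0.006, -0.003, -1.292] rows>= 10 q6 45
```

Call:
move_arm --deltas '[-0.007, -0.577, 0, 0, 0, -2.07, 0.65, -0.007, -0.577, 0, 0, 0, -2.07, 0.65, -0.007, -0.577, 0, 0, 0, -2.07, 0.65, -0.007, -0.577, 0, 0, 0, -2.07, 0.65, -0.007, -0.577, 0, 0, 0, -2.07, 0.65, -0.007, -0.577, 0, 0, 0, -2.07, 0.65, -0.007, -0.577, 0, 0, 0, -2.07, 0.65, -0.007, -0.577, 0, 0, 0, -2.07, 0.65, -0.007, -0.577, 0, 0, 0, -2.07, 0.65, -0.007, -0.577, 0, 0, 0, -2.07, 0.65, -0.007, -0.577, 0, 0, 0, -2.07, 0.65, -0.007, -0.577, 0, 0, 0, -2.07, 0.65]'

```text
t: 14.02
tool_pos: [0.5891, 0.2818, 0.192]
orientation: [-1.697, -2.642, 0.004]
force: [-0.2, -0.0, 0.1]
opening: 0.0605
gripper_force: 0.0
```

Call:
move_arm --deltas '[0, 0, 0, 0, 0, 0, 0.65, 0, 0, 0, 0, 0, 0, 0.65]'

```text
t: 14.28
tool_pos: [0.5901, 0.2813, 0.1939]
orientation: [-1.702, -2.64, 0.001]
force: [0.4, -0.6, -0.3]
opening: 0.061
gripper_force: 0.0
```

```bash
python3 -c "
from h import *
lids()
plan(.592,.2805,.042,25)"
```

```text
red [322.8 227.6] [303, 207, 41, 42, 1332] [0.5907 0.2819 0.072 ]
blue [244.9 159.2] [223, 138, 44, 43, 1502] [0.5044 0.3091 0.072 ]
t 14.28 tcp [0.5901 0.2813 0.1939]
delta [-0.0016, 0.0013, 0.1521] [-0.0, -0.0, -0.01] rows>= 3 q6 0
```

Call:
move_arm --deltas '[0, 0, 0.06, 0, 0, 0, 0.65, 0, 0, 0.11, 0, 0, 0, 0.65, 0, 0, 0.14, 0, 0, 0, 0.65, 0, 0, 0.151, 0, 0, 0, 0.65, 0, 0, 0.151, 0, 0, 0, 0.65, 0, 0, 0.151, 0, 0, 0, 0.3, 0, 0, 0.151, 0, 0, 0, 0.3, 0, 0, 0.151, 0, 0, 0, 0.3, 0, 0, 0.151, 0, 0, 0, 0.3, 0, 0, 0.12, 0, 0, 0, 0.3, 0, 0, 0.06, 0, 0, 0, 0.3, 0, 0, 0, 0, 0, 0, 0.3]'

```text
t: 15.82
tool_pos: [0.5894, 0.2816, 0.195]
orientation: [-1.697, -2.643, 0.002]
force: [0.1, 0.5, -0.5]
opening: 0.0391
gripper_force: 15.0
```

```bash
python3 -c "
from h import *
lids()
plan(.505,-.29,.195,-94)"
```

```text
red [323.  292.4] [284, 253, 77, 75, 4340] [0.6165 0.2245 0.072 ]
blue [246.4 159.5] [225, 139, 44, 42, 1493] [0.5045 0.3092 0.072 ]
t 15.82 tcp [0.5894 0.2816 0.195 ]
delta [-0.4844, -0.3189, 0.008] [0.01, 0.007, -1.072] rows>= 10 q6 -116
```

Call:
move_arm --deltas '[-0.484, -0.319, 0, 0, 0, -1.07, 0.3, -0.484, -0.319, 0, 0, 0, -1.07, 0.3, -0.484, -0.319, 0, 0, 0, -1.07, 0.3, -0.484, -0.319, 0, 0, 0, -1.07, 0.3, -0.484, -0.319, 0, 0, 0, -1.07, 0.3, -0.484, -0.319, 0, 0, 0, -1.07, 0.3, -0.484, -0.319, 0, 0, 0, -1.07, 0.3, -0.484, -0.319, 0, 0, 0, -1.07, 0.3, -0.484, -0.319, 0, 0, 0, -1.07, 0.3, -0.484, -0.319, 0, 0, 0, -1.07, 0.3, -0.484, -0.319, 0.04, 0, 0, -1.07, 0.3, -0.484, -0.319, 0.04, 0, 0, -1.07, 0.3]'

```text
t: 17.38
tool_pos: [0.4988, -0.2898, 0.1503]
orientation: [-0.114, -3.133, -0.006]
force: [-1.0, 0.5, -1.1]
opening: 0.039
gripper_force: 15.0
```

```bash
python3 -c "
from h import *
lids('w3.png',('red',),.05)
plan(.505,-.29,.034,-94)"
```

```text
red [322.5 291. ] [284, 253, 78, 76, 4528] [ 0.5514 -0.2924  0.05  ]
red [131.1 286.1] [113, 278, 37, 18, 537] [ 0.5346 -0.4607  0.05  ]
t 17.38 tcp [ 0.4988 -0.2898  0.1503]
delta [-0.0053, 0.0002, 0.1186] [0.002, -0.003, -0.002] rows>= 2 q6 -116
```

View pics/w3.png

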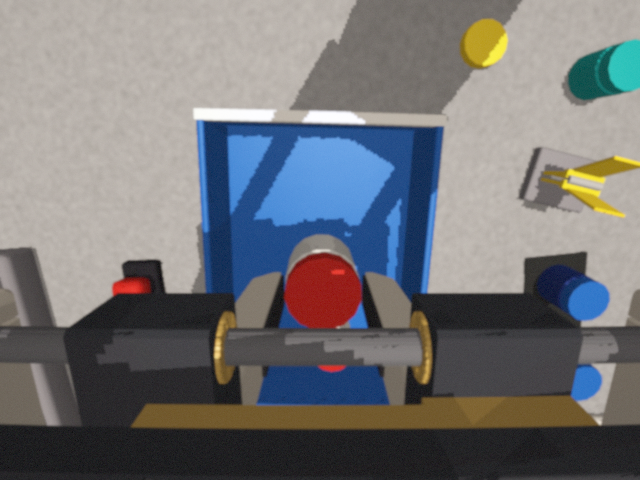

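w3 shows the third empty held at (322,290) above the tote floor, one earlier pot visible at (332,360), the white front edge at row 117 spanning columns 195–445, and the clip splayed on its rest at (580,180).

Call:
move_arm --deltas '[0, 0, 0.05, 0, 0, 0, 0.3, 0, 0, 0.1, 0, 0, 0, 0.3, 0, 0, 0.116, 0, 0, 0, 0.3, 0, 0, 0.116, 0, 0, 0, 0.3, 0, 0, 0.116, 0, 0, 0, 0.65, 0, 0, 0.116, 0, 0, 0, 0.65, 0, 0, 0.116, 0, 0, 0, 0.65, 0, 0, 0.07, 0, 0, 0, 0.65, 0, 0, 0.01, 0, 0, 0, 0.65, 0, 0, -0.04, 0, 0, 0, 0.65, 0, 0, -0.04, 0, 0, 0, 0.65, 0, 0, -0.04, 0, 0, 0, 0.65]'

```text
t: 18.92
tool_pos: [0.5013, -0.291, 0.1941]
orientation: [0.113, 3.139, -0.0]
force: [-0.4, 0.2, -2.4]
opening: 0.0607
gripper_force: 0.0
```

```bash
python3 - <<'E'
from h import *
robot.read_camera("wrist")
st,p,d=lids('w4.png',('red',),.05)
h=cv2.cvtColor(p,cv2.COLOR_RGB2HSV)
M=((h[:,:,1]<35)&(h[:,:,2]>185)).astype(np.uint8);M[260:]=0
M=cv2.morphologyEx(M,cv2.MORPH_OPEN,np.ones((3,3)))
n,l,s,c=cv2.connectedComponentsWithStats(M)
for i in range(1,n):
    if s[i,4]>150:
        ys,xs=np.where(l==i);P=np.array([at_z("wrist",(a,b),.075,st) for a,b in zip(xs,ys)])
        w=np.linalg.svd(P[:,:2]-P[:,:2].mean(0),full_matrices=False)
        pr=(P[:,:2]-P[:,:2].mean(0))@w[2][0]
        print("white",c[i].round(),s[i].tolist(),P.mean(0).round(4),"dir",np.degrees(np.arctan2(w[2][0][1],w[2][0][0])),"len",np.ptp(pr),"mid",(P[:,:2].mean(0)+w[2][0]*(pr.max()+pr.min())/2).round(4))
for l_ in("clip_handles","clip_tips"):
    print([(np.round(r["uv"]).tolist(),round(r["confidence"],2)) for r in robot.recognise("wrist",l_)])
Y=(h[:,:,0]>20)&(h[:,:,0]<34)&(h[:,:,1]>130)&(h[:,:,2]>60)
Y[230:]=False;Y[:130]=False
ys,xs=np.where(Y);print("yellow",xs.min(),xs.max(),ys.min(),ys.max())
P=np.array([at_d("wrist",(a,b),d[b,a],st) for a,b in zip(xs,ys) if d[b,a]>0])
for lo,hi in((.02,.035),(.035,.05),(.05,.06),(.06,.07),(.07,.08),(.08,.095)):
    Q=P[(P[:,2]>lo)&(P[:,2]<hi)]
    if len(Q)>5:print(lo,len(Q),Q.min(0).round(3),Q.max(0).round(3))
x0=max(xs.min()-60,0);cv2.imwrite("pics/clip1.png",cv2.resize(p[110:250,440:640],None,fx=4,fy=4,interpolation=3)[:,:,::-1])
E
```

```text
red [319.8 227.6] [301, 208, 39, 40, 1201] [ 0.5058 -0.2925  0.05  ]
red [322.4 278.3] [304, 260, 37, 38, 1112] [ 0.5579 -0.2938  0.05  ]
red [153.2 277.9] [137, 262, 34, 32, 968] [ 0.5453 -0.4637  0.05  ]
red [331.6 318.9] [315, 307, 35, 22, 634] [ 0.603  -0.2875  0.05  ]
t 18.98 tcp [ 0.5007 -0.2906  0.1929]
white [246. 116.] [212, 110, 71, 12, 766] [ 0.4011 -0.3458  0.075 ] dir 84.82278278546387 len 0.058460547308763544 mid [ 0.4012 -0.3455]
white [333. 119.] [306, 113, 58, 12, 533] [ 0.4089 -0.2743  0.075 ] dir 83.15893632456529 len 0.04756901599375431 mid [ 0.4091 -0.2729]
[([561.0, 175.0], 0.96)]
[([561.0, 173.0], 0.95)]
yellow 520 603 153 205
0.02 52 [ 0.464 -0.084  0.02 ] [ 0.472 -0.068  0.034]
0.035 428 [ 0.46  -0.085  0.035] [ 0.484 -0.048  0.05 ]
0.05 197 [ 0.457 -0.082  0.05 ] [ 0.486 -0.053  0.06 ]
0.06 215 [ 0.454 -0.083  0.06 ] [ 0.489 -0.052  0.07 ]
0.07 212 [ 0.452 -0.084  0.07 ] [ 0.491 -0.052  0.08 ]
0.08 266 [ 0.45  -0.084  0.08 ] [ 0.495 -0.049  0.087]
```

View pics/clip1.png

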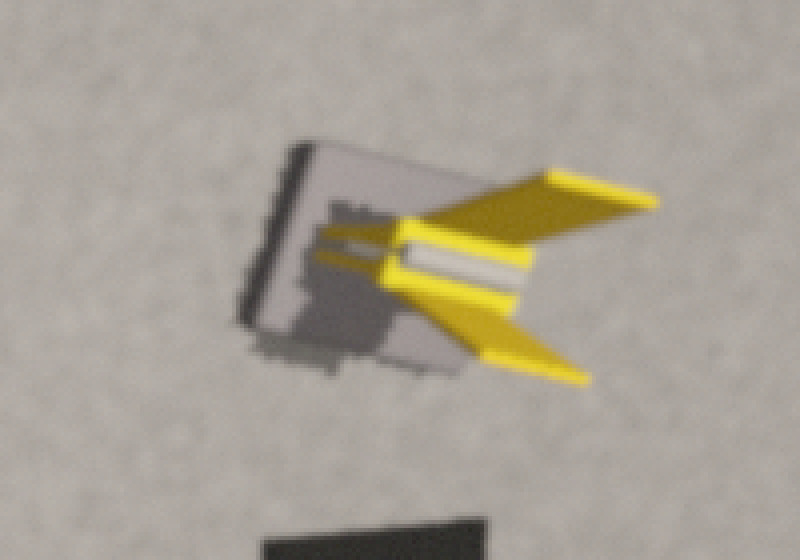

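clip1 shows the clip with handle plates splayed (plate edges (548,172)–(658,203) and (480,355)–(590,380) in crop pixels), pivot and tips astride the fin, and the hinge line tilted about 16° in the picture. I'll measure both the clip and the tote rim from the depth picture.

```bash
python3 - <<'E'
from h import *
for n_,u in(("A1",(577,153)),("A2",(604.5,160.75)),("B1",(560,198.75)),("B2",(587.5,205))):print(n_,at_z("wrist",u,.087).round(4))
st,p,d=lids()
m,R,o=cam("wrist",st)
P=[];U=[]
for v in range(0,250):
    for u in range(150,640):
        if d[v,u]>0:
            X=o+R@undist(m,(u,v))*d[v,u];P.append(X);U.append((u,v))
P=np.array(P)
k=(P[:,2]>.07)&(P[:,2]<.082)&(P[:,0]<.425)&(P[:,1]>-.4)&(P[:,1]<-.17)
Q=P[k];print(len(Q),Q.min(0),Q.max(0))
A=np.c_[Q[:,1],np.ones(len(Q))];c=np.linalg.lstsq(A,Q[:,0],rcond=None)[0]
for _ in range(3):
    r=Q[:,0]-A@c;g=abs(r)<.006;c=np.linalg.lstsq(A[g],Q[g,0],rcond=None)[0]
print("x=a*y+b",c,"std",r[g].std(),"y range",Q[g,1].min(),Q[g,1].max(),"xmid",c[0]*-.285+c[1],"yaw",-np.degrees(np.arctan(c[0])))
k=(P[:,2]>.078)&(P[:,2]<.095)&(P[:,0]>.43)&(P[:,0]<.52)&(P[:,1]>-.11)&(P[:,1]<-.02)
Q=P[k][:,:2].astype(np.float32);print("cliptop",cv2.minAreaRect(Q),Q.mean(0))
E
```

```text
A1 [ 0.4495 -0.0743  0.087 ]
A2 [ 0.4573 -0.0499  0.087 ]
B1 [ 0.4869 -0.0854  0.087 ]
B2 [ 0.4939 -0.0606  0.087 ]
red [319.6 228.1] [301, 209, 38, 40, 1205] [ 0.501 -0.292  0.072]
red [322.1 279. ] [304, 260, 37, 39, 1123] [ 0.5497 -0.2933  0.072 ]
red [152.6 278. ] [136, 262, 34, 32, 966] [ 0.5374 -0.4518  0.072 ]
red [331.3 319.2] [314, 308, 36, 21, 613] [ 0.5914 -0.2874  0.072 ]
blue [314.5 213.1] [215, 123, 191, 206, 27329] [ 0.4871 -0.2956  0.072 ]
blue [417.1 204.1] [408, 128, 20, 149, 936] [ 0.4855 -0.2041  0.072 ]
blue [558.3 278.5] [540, 260, 38, 34, 996] [ 0.5659 -0.0699  0.072 ]
blue [324.5 371.8] [235, 366, 170, 14, 1915] [ 0.6488 -0.298   0.072 ]
t 19.12 tcp [ 0.5005 -0.2904  0.1923]
2400 [ 0.3958635  -0.37515457  0.07007137] [ 0.42496505 -0.19310147  0.07946972]
x=a*y+b [0.09811124 0.43617159] std 0.002325452137796133 y range -0.3742510308679691 -0.1931014740900991 xmid 0.4082098848694137 yaw -5.603426494964783
cliptop ((0.4726144075393677, -0.06648971140384674), (0.026803722605109215, 0.041522134095430374), 73.22297668457031) [ 0.4708126  -0.06674712]
```

```bash
python3 -c "
from h import *
plan(.4722,-.067,.195,-16.8)"
```

```text
delta [0.0444, 0.2208, -0.0021] [-0.001, -0.003, 1.792] rows>= 10 q6 9
```

Call:
move_arm --deltas '[0.044, 0.221, 0, 0, 0, 1.792, 0.7, 0.044, 0.221, 0, 0, 0, 1.792, 0.7, 0.044, 0.221, 0, 0, 0, 1.792, 0.7, 0.044, 0.221, 0, 0, 0, 1.792, 0.7, 0.044, 0.221, 0, 0, 0, 1.792, 0.7, 0.044, 0.221, 0, 0, 0, 1.792, 0.7, 0.044, 0.221, 0, 0, 0, 1.792, 0.7, 0.044, 0.221, 0, 0, 0, 1.792, 0.7, 0.044, 0.221, 0, 0, 0, 1.792, 0.7, 0.044, 0.221, 0, 0, 0, 1.792, 0.7, 0.044, 0.221, 0, 0, 0, 1.792, 0.7, 0.044, 0.221, 0, 0, 0, 1.792, 0.7]'

```text
t: 20.68
tool_pos: [0.4731, -0.0674, 0.1938]
orientation: [-2.519, -1.877, 0.001]
force: [0.4, -0.1, 0.1]
opening: 0.0652
gripper_force: 0.0
```

```bash
python3 - <<'E'
from h import *
robot.read_camera("wrist")
st,p,d=lids('w5.png')
m,R,o=cam("wrist",st)
P=np.array([o+R@undist(m,(u,v))*d[v,u] for v in range(0,420) for u in range(180,460) if d[v,u]>0])
k=(P[:,2]>.078)&(P[:,2]<.095)&(P[:,0]>.43)&(P[:,0]<.52)&(P[:,1]>-.11)&(P[:,1]<-.02)
Q=P[k][:,:2].astype(np.float32);print("cliptop",len(Q),cv2.minAreaRect(Q),Q.mean(0))
plan(.4722,-.067,.06,-16.8)
E
```

```text
red [408.  397.2] [392, 388, 34, 18, 462] [ 0.5067 -0.2643  0.072 ]
blue [515.5 145.9] [494, 124, 44, 45, 1503] [ 0.6536 -0.0453  0.072 ]
blue [426.3 176.7] [404, 156, 45, 43, 1507] [ 0.5734 -0.0492  0.072 ]
blue [367.2 322.5] [324, 315, 71, 14, 447] [ 0.4878 -0.1696  0.072 ]
blue [354.4 383.7] [311, 365, 87, 40, 2649] [ 0.4578 -0.2325  0.072 ]
t 20.73 tcp [ 0.4732 -0.0674  0.1939]
cliptop 318 ((0.4727199971675873, -0.06547427922487259), (0.025520814582705498, 0.04129454493522644), 73.26754760742188) [ 0.4730465  -0.06520771]
delta [0.0001, -0.001, 0.134] [-0.0, 0.0, 0.002] rows>= 3 q6 9
```

View pics/w5.png

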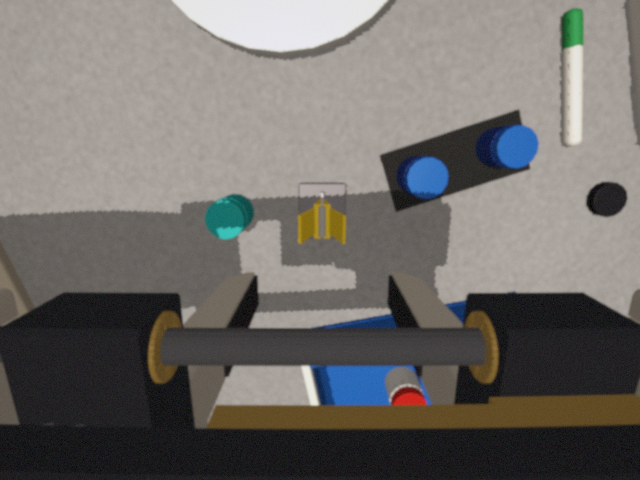

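w5 shows the clip at (322,222) square between the fingers, with turquoise at (230,217) and the fresh pots at (425,177) and (515,146) clear of the fingers.

Call:
move_arm --deltas '[0.001, -0.0005, 0.05, 0, 0, 0, 0.62, 0.001, -0.0005, 0.1, 0, 0, 0, 0.62, 0.001, -0.0005, 0.125, 0, 0, 0, 0.62, 0.001, -0.0005, 0.134, 0, 0, 0, 0.62, 0.001, -0.0005, 0.134, 0, 0, 0, 0.62, 0.001, -0.0005, 0.134, 0, 0, 0, 0.1, 0.001, -0.0005, 0.134, 0, 0, 0, 0.1, 0.001, -0.0005, 0.134, 0, 0, 0, 0.1, 0.001, -0.0005, 0.134, 0, 0, 0, 0.1, 0.001, -0.0005, 0.134, 0, 0, 0, 0.1, 0.001, -0.0005, 0.134, 0, 0, 0, 0.1]' --squeeze 25

```text
t: 22.15
tool_pos: [0.4731, -0.0663, 0.0602]
orientation: [-2.522, -1.873, 0.0]
force: [-0.1, -0.6, -0.1]
opening: 0.0101
gripper_force: 0.0
```

```bash
python3 - <<'E'
from h import *
p,d=robot.read_camera("wrist");print(robot.read_state()["opening"])
q,_=robot.read_camera("side")
cv2.imwrite("pics/c2.png",np.hstack([p[150:450,160:480],cv2.resize(q[190:290,300:420],(360,300),interpolation=3)])[:,:,::-1])
E
```

```text
0.009414909381615148
```

View pics/c2.png

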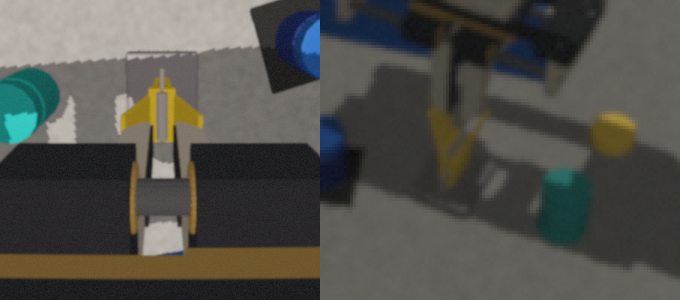

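```bash
python3 - <<'E'
from h import *
st=robot.read_state();p,d=robot.read_camera("wrist")
m,R,o=cam("wrist",st)
h=cv2.cvtColor(p,cv2.COLOR_RGB2HSV);Y=(h[:,:,0]>18)&(h[:,:,0]<34)&(h[:,:,1]>130)&(h[:,:,2]>60)
Y[330:]=False
ys,xs=np.where(Y);k=(xs>250)&(xs<400)&(ys>200);xs,ys=xs[k],ys[k]
P=np.array([o+R@undist(m,(u,v))*d[v,u] for u,v in zip(xs,ys) if d[v,u]>0])
W=Rn.from_rotvec(st["orientation"]).as_matrix()
T=(P-st["tool_pos"])@W
for lo in np.arange(.01,.1,.01):
    k=(P[:,2]>lo)&(P[:,2]<lo+.01)
    if k.sum()>3:print(round(lo,2),k.sum(),P[k].mean(0).round(4),"tool min",T[k].min(0).round(4),"max",T[k].max(0).round(4))
q,dq=robot.read_camera("top")
for b in blobs("top",q,.07,"yellow"):print(b)
cv2.imwrite("pics/c3.png",cv2.resize(p[220:340,250:400],(750,600),interpolation=3)[:,:,::-1])
E
```

```text
0.01 11 [ 0.4774 -0.0502  0.017 ] tool min [ 0.0108 -0.0044  0.0405] max [0.0176 0.0058 0.0473]
0.02 38 [ 0.4775 -0.05    0.0253] tool min [ 0.0136 -0.0056  0.0307] max [0.0176 0.0042 0.04  ]
0.03 39 [ 0.4775 -0.0497  0.0351] tool min [ 0.015  -0.006   0.0202] max [0.0175 0.0047 0.0301]
0.04 741 [ 0.4739 -0.0617  0.0462] tool min [-0.017  -0.011   0.0102] max [0.0175 0.0092 0.0194]
0.05 294 [ 0.4744 -0.0592  0.0549] tool min [-0.0018 -0.0133  0.0003] max [0.0135 0.0121 0.0101]
0.06 276 [ 0.4744 -0.0578  0.065 ] tool min [ 0.0017 -0.0159 -0.0098] max [0.0135 0.0147 0.0001]
0.07 260 [ 0.4755 -0.0569  0.075 ] tool min [ 0.0041 -0.0186 -0.0198] max [ 0.0134  0.0176 -0.0099]
0.08 258 [ 0.4754 -0.0574  0.0839] tool min [ 0.0008 -0.021  -0.0294] max [ 0.0133  0.0199 -0.0199]
0.09 15 [ 0.4737 -0.0576  0.0945] tool min [ 0.0082 -0.0187 -0.0398] max [ 0.0095  0.005  -0.0304]
```

View pics/c3.png

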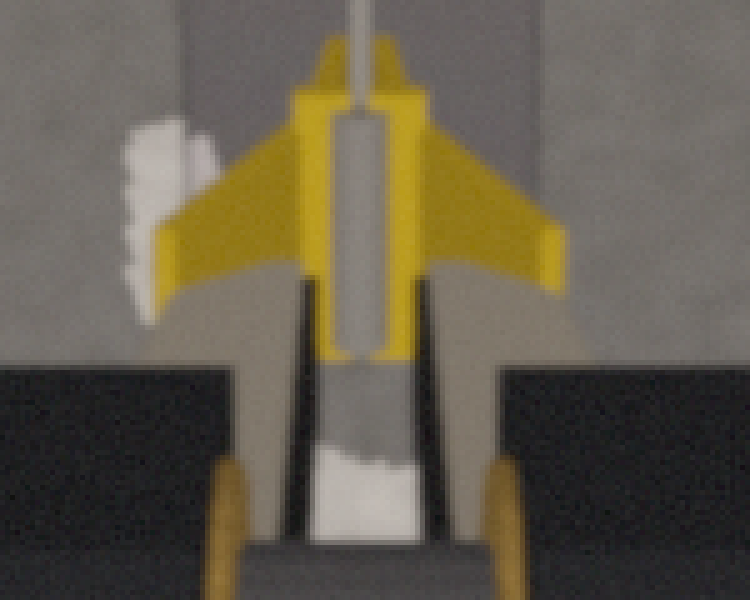

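c3 shows the clip still splayed in the centre of the tool frame, with the fingers closed to 10 mm and no force. That doesn't make sense yet, so I'll measure where the fingers are by depth.

```bash
python3 - <<'E'
from h import *
st=robot.read_state();p,d=robot.read_camera("wrist")
m=robot.camera_model("wrist");T=np.array(m["tool_from_camera"])
print(st["opening"],st["gripper_force"],st["force"].round(1),st["tool_pos"].round(4))
for c in((560,320),(450,290),(470,400),(270,400),(310,300),(310,380),(430,300),(430,500),(365,330),(365,150),(200,250),(555,260),(365,420)):
    u,v=250+c[0]//5,220+c[1]//5
    x=undist(m,(u,v))*d[v,u];print(c,p[v,u],(T[:3,:3]@x+T[:3,3]).round(4))
E
```

```text
0.009651730835316267 0.0 [-0.2 -0.  -0.1] [ 0.4731 -0.0663  0.0602]
(560, 320) [127 117 104] [ 0.0098  0.0178 -0.041 ]
(450, 290) [129 121 108] [ 0.0098  0.0082 -0.0334]
(470, 400) [129 119 107] [ 0.0102  0.0086 -0.0596]
(270, 400) [127 119 106] [ 0.01   -0.0075 -0.0592]
(310, 300) [60 47 22] [ 0.0083 -0.0051 -0.032 ]
(310, 380) [44 41 40] [ 0.0058 -0.0047 -0.0454]
(430, 300) [105  98  87] [ 0.0099  0.0062 -0.0361]
(430, 500) [30 31 30] [ 0.0089  0.0048 -0.0743]
(365, 330) [135 129 123] [-0.0118  0.0003  0.011 ]
(365, 150) [137 131 125] [0.0111 0.0002 0.0107]
(200, 250) [146 120  20] [ 0.008  -0.017  -0.0165]
(555, 260) [177 149  43] [ 0.0098  0.0191 -0.0249]
(365, 420) [117 112 107] [-0.0459  0.0004  0.0596]
```

Call:
move_arm --deltas '[0, 0, -0.02, 0, 0, 0, 0.1, 0, 0, -0.04, 0, 0, 0, 0.1, 0, 0, -0.08, 0, 0, 0, 0.1, 0, 0, -0.08, 0, 0, 0, 0.1]'

```text
t: 22.9
tool_pos: [0.4757, -0.0669, 0.144]
orientation: [2.518, 1.87, 0.006]
force: [0.5, 0.3, 0.1]
opening: 0.0092
gripper_force: 0.0
```

```bash
python3 - <<'E'
from h import *
print(robot.tips_ahead)
st=robot.read_state();p,d=robot.read_camera("wrist");print({k:np.round(st[k],4) for k in("tool_pos","opening","force","q")})
q,_=robot.read_camera("side");t,_=robot.read_camera("top")
cv2.imwrite("pics/c4.png",np.hstack([cv2.resize(p[200:350,240:400],(320,300)),cv2.resize(q[150:275,300:450],(360,300),interpolation=3)])[:,:,::-1])
E
```

```text
0.011
{'tool_pos': array([ 0.4757, -0.0669,  0.144 ]), 'opening': np.float64(0.0092), 'force': array([0.4866, 0.2808, 0.0884]), 'q': array([-0.2466, -0.1771,  1.8831,  0.    ,  1.4291,  0.0464])}
```

View pics/c4.png

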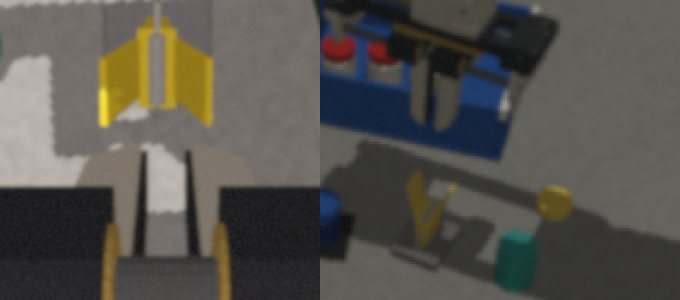

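```bash
python3 - <<'E'
from h import *
for X in((.4757,-.067,.133),(.4757,-.067,.155),(.4757,-.067,.177),(.4727,-.0655,.087),(.4727,-.0655,.012),(.468,-.053,.012)):
    u=proj("side",X);print(X,u.round(1),"crop",((u-[300,150])*2.4+[320,0]).round())
st=robot.read_state();p,d=robot.read_camera("wrist")
m=robot.camera_model("wrist");T=np.array(m["tool_from_camera"])
for v in range(262,300,3):
  for u in(298,310,345):
    x=undist(m,(u,v))*d[v,u];print((u,v),p[v,u],(T[:3,:3]@x+T[:3,3]).round(4),end="  ")
  print()
print(m["k1"],m["K"])
E
```

```text
(0.4757, -0.067, 0.133) [345.1 211. ] crop [428. 146.]
(0.4757, -0.067, 0.155) [345.6 203.9] crop [429. 129.]
(0.4757, -0.067, 0.177) [346.  196.5] crop [431. 112.]
(0.4727, -0.0655, 0.087) [345.3 226. ] crop [429. 182.]
(0.4727, -0.0655, 0.012) [343.8 247.8] crop [425. 235.]
(0.468, -0.053, 0.012) [345.  251.9] crop [428. 245.]
(298, 262) [161 137  50] [-0.0116 -0.0181  0.0579]  (310, 262) [118 112 107] [-0.0372 -0.0122  0.1377]  (345, 262) [130 113  76] [-0.0121  0.0167  0.0595]  
(298, 265) [132 122 108] [-0.0403 -0.0239  0.1378]  (310, 265) [111 107 102] [-0.041  -0.0123  0.1401]  (345, 265) [117 112 107] [-0.0403  0.0219  0.138 ]  
(298, 268) [118 113 109] [-0.0436 -0.024   0.1385]  (310, 268) [115 111 106] [-0.0436 -0.0123  0.1385]  (345, 268) [114 109 104] [-0.0434  0.022   0.1381]  
(298, 271) [120 115 111] [-0.0467 -0.0241  0.1385]  (310, 271) [120 115 108] [-0.0462 -0.0122  0.1371]  (345, 271) [115 110 106] [-0.0467  0.0221  0.1387]  
(298, 274) [136 129 119] [ 0.0097 -0.012  -0.0274]  (310, 274) [146 136 129] [ 0.0095 -0.0062 -0.027 ]  (345, 274) [127 119 108] [ 0.0096  0.
[... 696 characters left out ...]
52 50 43] [ 0.0085 -0.0056 -0.0437]  (345, 289) [128 122 108] [ 0.0102  0.0097 -0.048 ]  
(298, 292) [128 119 106] [ 0.0097 -0.0105 -0.0502]  (310, 292) [45 42 39] [ 0.0083 -0.0055 -0.0467]  (345, 292) [130 119 108] [ 0.0095  0.0096 -0.0497]  
(298, 295) [122 113 102] [ 0.01   -0.0103 -0.054 ]  (310, 295) [41 38 38] [ 0.0086 -0.0054 -0.0508]  (345, 295) [126 118 106] [ 0.0098  0.0093 -0.0536]  
(298, 298) [123 115 103] [ 0.01   -0.01   -0.0572]  (310, 298) [35 29 28] [ 0.008  -0.0053 -0.0527]  (345, 298) [128 119 106] [ 0.0101  0.0091 -0.0575]  
-0.029062738920303626 [[354.54234057   0.         322.71222613]
 [  0.         354.54234057 239.58362533]
 [  0.           0.           1.        ]]
```

c4 shows the fingertips well above the clip. By wrist depth and side view, the real fingertips end about 25–35 mm behind where the nominal 11 mm puts them. The pots were therefore held by their lids only, and the clip was closed on from above. I'll open and go about 30 mm lower.

Call:
move_arm --deltas '[0, 0, 0, 0, 0, 0, 0.62, 0, 0, 0, 0, 0, 0, 0.62, 0, 0, 0, 0, 0, 0, 0.62, 0, 0, 0, 0, 0, 0, 0.62, 0, 0, 0, 0, 0, 0, 0.62]'

```text
t: 23.72
tool_pos: [0.4732, -0.0663, 0.1402]
orientation: [2.522, 1.873, 0.0]
force: [0.1, 0.9, 0.5]
opening: 0.0544
gripper_force: 0.0
```

```bash
python3 - <<'E'
from h import *
plan(.4728,-.066,.03,-16.8)
print(robot.read_state()["tool_pos"].round(4))
E
```

```text
delta [0.0002, -0.0005, 0.1102] [0.0, 0.0, 0.0] rows>= 2 q6 9
[ 0.4732 -0.0663  0.1402]
```

Call:
move_arm --deltas '[0, 0, 0.04, 0, 0, 0, 0.62, 0, 0, 0.07, 0, 0, 0, 0.62, 0, 0, 0.09, 0, 0, 0, 0.62, 0, 0, 0.1, 0, 0, 0, 0.62, 0, 0, 0.108, 0, 0, 0, 0.62, 0, 0, 0.108, 0, 0, 0, 0.62]'

```text
t: 24.48
tool_pos: [0.4732, -0.0663, 0.0322]
orientation: [-2.522, -1.873, 0.0]
force: [0.3, 0.2, -0.7]
opening: 0.058
gripper_force: 0.0
```

Call:
move_arm --deltas '[0, 0, 0, 0, 0, 0, 0.1, 0, 0, 0, 0, 0, 0, 0.1, 0, 0, 0, 0, 0, 0, 0.1, 0, 0, 0, 0, 0, 0, 0.1, 0, 0, 0, 0, 0, 0, 0.1, 0, 0, 0, 0, 0, 0, 0.1]' --squeeze 20

```text
t: 25.22
tool_pos: [0.4736, -0.0663, 0.0341]
orientation: [2.522, 1.873, 0.001]
force: [-6.9, 2.6, 16.8]
opening: 0.0206
gripper_force: 20.2
```

```bash
python3 - <<'E'
from h import *
st=robot.read_state();p,d=robot.read_camera("wrist");q,_=robot.read_camera("side")
cv2.imwrite("pics/c5.png",np.hstack([cv2.resize(p[200:350,240:400],(320,300)),cv2.resize(q[150:275,300:450],(360,300),interpolation=3)])[:,:,::-1])
E
```

```text
(no output)
```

View pics/c5.png

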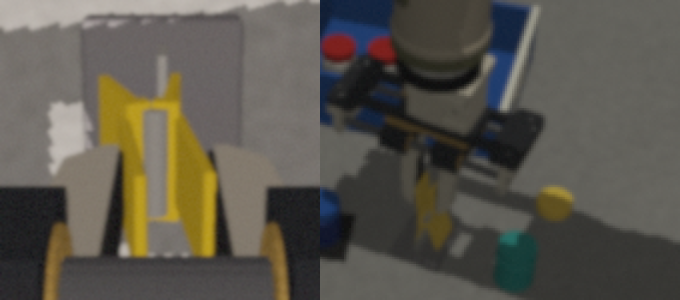

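c5 shows the handles now between the pads and pinched nearly parallel, with the jaws open astride the fin and the clip leaning slightly. I'll squeeze a bit more and lift it off the fin.

Call:
move_arm --deltas '[0, 0, 0, 0, 0, 0, 0.1, 0, 0, -0.003, 0, 0, 0, 0.1, 0, 0, -0.006, 0, 0, 0, 0.1, 0, 0, -0.012, 0, 0, 0, 0.1, 0, 0, -0.025, 0, 0, 0, 0.1, 0, 0, -0.05, 0, 0, 0, 0.1, 0, 0, -0.1, 0, 0, 0, 0.1, 0, 0, -0.13, 0, 0, 0, 0.1, 0, 0, -0.13, 0, 0, 0, 0.1, 0, 0, -0.13, 0, 0, 0, 0.1]' --squeeze 30

```text
t: 26.58
tool_pos: [0.4728, -0.0662, 0.1616]
orientation: [-2.522, -1.873, 0.001]
force: [-1.3, -0.6, -0.8]
opening: 0.0169
gripper_force: 29.9
```

```bash
python3 - <<'E'
from h import *
st=robot.read_state();p,d=robot.read_camera("wrist");q,_=robot.read_camera("side")
cv2.imwrite("pics/c6.png",np.hstack([cv2.resize(p[190:350,240:400],(400,400)),cv2.resize(q[130:250,300:420],(400,400),interpolation=3)])[:,:,::-1])
m=robot.camera_model("wrist");T=np.array(m["tool_from_camera"])
h=cv2.cvtColor(p,cv2.COLOR_RGB2HSV);Y=(h[:,:,0]>18)&(h[:,:,0]<34)&(h[:,:,1]>130)&(h[:,:,2]>60)
ys,xs=np.where(Y);k=(xs>270)&(xs<370)&(ys>200)&(ys<330)
P=np.array([T[:3,:3]@(undist(m,(u,v))*d[v,u])+T[:3,3] for u,v in zip(xs[k],ys[k]) if d[v,u]>0])
for lo in np.arange(-.06,.07,.01):
    g=(P[:,2]>lo)&(P[:,2]<lo+.01)
    if g.sum()>3:print(round(lo,2),g.sum(),P[g].min(0).round(4),P[g].max(0).round(4))
E
```

```text
-0.06 657 [-0.0068 -0.0088 -0.0599] [ 0.0132  0.0091 -0.05  ]
-0.05 163 [-0.0078 -0.0096 -0.05  ] [ 0.0136  0.0096 -0.04  ]
-0.04 179 [-0.0062 -0.0096 -0.04  ] [ 0.0134  0.0097 -0.0301]
-0.03 126 [-0.0107 -0.0095 -0.03  ] [ 0.0134  0.0096 -0.0201]
-0.02 743 [-0.0172 -0.0087 -0.0199] [ 0.0173  0.0089 -0.01  ]
-0.01 180 [-0.0176 -0.0084 -0.01  ] [ 0.0174  0.0088 -0.0002]
0.0 119 [ 0.004  -0.0098  0.0001] [0.0174 0.0104 0.0099]
0.01 187 [-0.0063 -0.0116  0.0101] [0.0174 0.0128 0.0199]
0.02 6 [-0.0061  0.0127  0.0202] [0.0089 0.0129 0.0219]
```

View pics/c6.png

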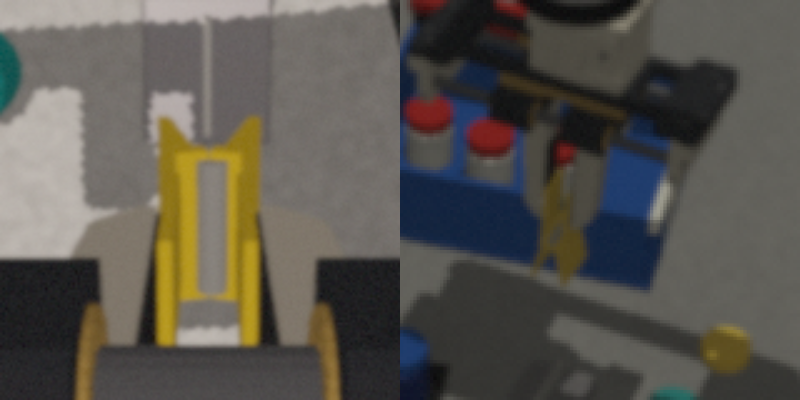

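c6 shows the clip held upright and symmetric between the pads with its jaws wide open, tips about 20 mm ahead of the TCP. I'll carry it over the tote's front wall.

```bash
python3 -c "
from h import *
plan(.408,-.2837,.135,-5.6)"
```

```text
delta [-0.2269, 0.0015, 0.0256] [-0.003, -0.0, -0.195] rows>= 4 q6 -29
```

Call:
move_arm --deltas '[-0.06, 0, 0, 0, 0, -0.05, 0.1, -0.12, 0.001, 0, 0, 0, -0.1, 0.1, -0.18, 0.001, 0, 0, 0, -0.15, 0.1, -0.227, 0.0015, 0, 0, 0, -0.195, 0.1, -0.227, 0.0015, 0.01, 0, 0, -0.195, 0.1, -0.227, 0.0015, 0.026, 0, 0, -0.195, 0.1, -0.227, 0.0015, 0.026, 0, 0, -0.195, 0.1, -0.227, 0.0015, 0.026, 0, 0, -0.195, 0.1, -0.227, 0.0015, 0.026, 0, 0, -0.195, 0.1]'

```text
t: 27.8
tool_pos: [0.4097, -0.2837, 0.1368]
orientation: [2.326, 2.111, 0.0]
force: [-0.1, 0.3, -0.6]
opening: 0.0174
gripper_force: 29.9
```

```bash
python3 - <<'E'
from h import *
plan(.408,-.2837,.072,-5.6)
st=robot.read_state();p,d=robot.read_camera("wrist");q,dq=robot.read_camera("side")
cv2.imwrite("pics/c7.png",np.hstack([p[130:380,170:470],cv2.resize(q[90:215,320:445],(250,250),interpolation=3)])[:,:,::-1])
m,R,o=cam("wrist",st);W=Rn.from_rotvec(st["orientation"]).as_matrix()
P=np.array([o+R@undist(m,(u,v))*d[v,u] for v in range(0,330,1) for u in range(150,480) if d[v,u]>0])
k=(P[:,2]>.068)&(P[:,2]<.082)&(P[:,1]>-.26)
Q=P[k];T=(Q-st["tool_pos"])@W;print(len(Q),"rim in tool",T.min(0).round(4),T.max(0).round(4))
for lo in np.arange(.0,.13,.01):
    g=(T[:,0]>lo)&(T[:,0]<lo+.01)&(abs(T[:,1])<.03)
    if g.sum()>3:print(round(lo,2),g.sum(),T[g,1].min().round(4),T[g,1].max().round(4),np.median(T[g,1]).round(4),np.median(Q[g,2]).round(4))
E
```

```text
delta [-0.0002, -0.0017, 0.0648] [0.001, 0.001, 0.001] rows>= 2 q6 -29
2489 rim in tool [ 0.0234 -0.0057  0.0579] [0.0898 0.1082 0.068 ]
0.02 90 -0.0053 0.0012 -0.0024 0.0767
0.03 140 -0.0052 0.0012 -0.002 0.0768
0.04 140 -0.0052 0.0012 -0.002 0.0767
0.05 150 -0.0051 0.0012 -0.002 0.0768
0.06 154 -0.0051 0.0018 -0.0016 0.0768
0.07 164 -0.005 0.0018 -0.0016 0.0768
0.08 537 -0.0057 0.0299 0.0094 0.0761
```

View pics/c7.png

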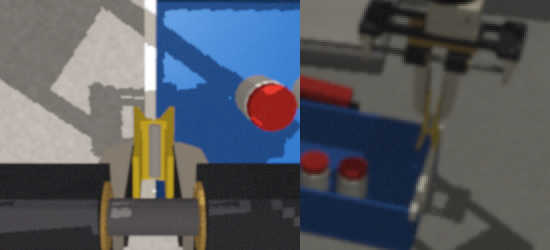

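c7 shows the jaws straddling the white edge line, with the wall running straight between them and the rim offset only 2–3 mm toward −y of the tool. I'll shift by that, lower, release and retreat.

Call:
move_arm --deltas '[0, -0.0026, 0, 0, 0, 0, 0.1, 0, -0.0026, 0.02, 0, 0, 0, 0.1, 0, -0.0026, 0.035, 0, 0, 0, 0.1, 0, -0.0026, 0.045, 0, 0, 0, 0.1, 0, -0.0026, 0.055, 0, 0, 0, 0.1, 0, -0.0026, 0.062, 0, 0, 0, 0.1, 0, -0.0026, 0.062, 0, 0, 0, 0.1, 0, -0.0026, 0.062, 0, 0, 0, 0.1]'

```text
t: 28.9
tool_pos: [0.4066, -0.284, 0.0746]
orientation: [2.327, 2.11, 0.0]
force: [-0.9, -0.2, 0.4]
opening: 0.0171
gripper_force: 29.9
```

Call:
move_arm --deltas '[0, 0, 0, 0, 0, 0, 0.35, 0, 0, 0, 0, 0, 0, 0.55, 0, 0, 0, 0, 0, 0, 0.65, 0, 0, 0, 0, 0, 0, 0.65, 0, 0, 0, 0, 0, 0, 0.65, 0, 0, -0.03, 0, 0, 0, 0.65, 0, 0, -0.07, 0, 0, 0, 0.65, 0, 0, -0.12, 0, 0, 0, 0.65, 0, 0, -0.12, 0, 0, 0, 0.65, 0, 0, -0.12, 0, 0, 0, 0.65]'

```text
t: 30.15
tool_pos: [0.4064, -0.2838, 0.1938]
orientation: [-2.328, -2.11, 0.0]
force: [-0.7, -0.7, 0.2]
opening: 0.0605
gripper_force: 0.0
```

```bash
python3 - <<'E'
from h import *
st=robot.read_state();p,d=robot.read_camera("wrist")
m,R,o=cam("wrist",st)
h=cv2.cvtColor(p,cv2.COLOR_RGB2HSV);Y=(h[:,:,0]>18)&(h[:,:,0]<34)&(h[:,:,1]>130)&(h[:,:,2]>60)
ys,xs=np.where(Y);P=np.array([o+R@undist(m,(u,v))*d[v,u] for u,v in zip(xs,ys) if d[v,u]>0])
P=P[(abs(P[:,0]-.407)<.06)&(abs(P[:,1]+.284)<.06)]
for lo in np.arange(.04,.14,.01):
    g=(P[:,2]>lo)&(P[:,2]<lo+.01)
    if g.sum()>3:print(round(lo,2),g.sum(),P[g].min(0).round(4),P[g].max(0).round(4))
k=P[:,2]>P[:,2].max()-.012;print(cv2.minAreaRect(P[k][:,:2].astype(np.float32)))
q,dt=robot.read_camera("top")
for k,z in(("red",.05),("blue",.05)):
    for b in blobs("top",q,z,k):print(k,b[0],b[1][4],b[2])
plan(.6665,-.046,.195,93)
print(st["t"])
cv2.imwrite("pics/c8.png",p[100:400,170:470][:,:,::-1])
E
```

```text
0.08 373 [ 0.3985 -0.3008  0.0801] [ 0.4168 -0.2663  0.0899]
0.09 188 [ 0.3967 -0.2971  0.0901] [ 0.4204 -0.2698  0.1   ]
0.1 207 [ 0.3944 -0.2956  0.1   ] [ 0.4216 -0.2695  0.11  ]
0.11 235 [ 0.3917 -0.2957  0.11  ] [ 0.4235 -0.269   0.12  ]
0.12 344 [ 0.3882 -0.2972  0.1201] [ 0.4267 -0.2692  0.1284]
((0.4225347340106964, -0.2593531310558319), (0.010274741798639297, 0.0902094841003418), 83.68182373046875)
red [495.8 207.7] 296 [ 0.6246 -0.4752  0.05  ]
red [434.7 211.6] 148 [ 0.6115 -0.3117  0.05  ]
red [428.2 232. ] 147 [ 0.5572 -0.2932  0.05  ]
red [428.2 251.8] 155 [ 0.5054 -0.2918  0.05  ]
blue [334.7 190.4] 201 [ 0.6649 -0.0494  0.05  ]
blue [421.4 235. ] 3748 [ 0.549  -0.2751  0.05  ]
blue [336.4 222.4] 214 [ 0.5794 -0.0544  0.05  ]
blue [194.8 248.6] 168 [0.5061 0.3106 0.05  ]
blue [ 64. 362.] 1447 [0.2086 0.637  0.05  ]
blue [626.8 357.3] 2119 [ 0.2338 -0.8119  0.05  ]
delta [0.2616, 0.2364, -0.0026] [-0.003, 0.0, 1.42] rows>= 8 q6 83
30.15
```

View pics/c8.png

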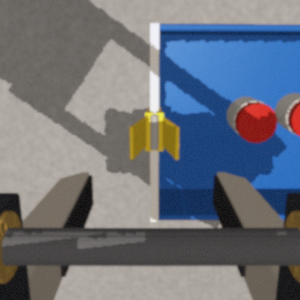

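c8 shows the clip sitting upright and square on the white edge at (155,135), astride the wall, with the pots in the tote at (255,122) and (295,115). Now for the fresh pots.

```bash
python3 -c "
from h import *
plan(.580,-.054,.15,-87)"
```

```text
delta [0.2451, 0.1512, 0.0425] [-0.003, 0.0, 1.42] rows>= 8 q6 82
```

Call:
move_arm --deltas '[0.245, 0.151, 0, 0, 0, 1.42, 0.65, 0.245, 0.151, 0, 0, 0, 1.42, 0.65, 0.245, 0.151, 0, 0, 0, 1.42, 0.65, 0.245, 0.151, 0, 0, 0, 1.42, 0.65, 0.245, 0.151, 0, 0, 0, 1.42, 0.65, 0.245, 0.151, 0, 0, 0, 1.42, 0.65, 0.245, 0.151, 0, 0, 0, 1.42, 0.65, 0.245, 0.151, 0, 0, 0, 1.42, 0.65, 0.245, 0.151, 0.04, 0, 0, 1.42, 0.65, 0.245, 0.151, 0.04, 0, 0, 1.42, 0.65, 0.245, 0.151, 0.04, 0, 0, 1.42, 0.65]'

```text
t: 31.62
tool_pos: [0.5803, -0.0547, 0.1541]
orientation: [-3.14, -0.084, 0.002]
force: [0.1, 0.7, 0.1]
opening: 0.0607
gripper_force: 0.0
```

```bash
python3 -c "
from h import *
lids(None,('blue',),.051)
plan(.580,-.054,.012,-87)"
```

```text
blue [321.9 126.5] [298, 101, 49, 51, 1906] [ 0.6662 -0.0486  0.051 ]
blue [485.4 216.8] [464, 145, 43, 148, 524] [ 0.601  -0.1909  0.051 ]
blue [575.9 228.1] [505, 145, 135, 175, 10352] [ 0.5956 -0.2716  0.051 ]
blue [322.9 232.8] [301, 212, 44, 43, 1498] [ 0.5796 -0.054   0.051 ]
t 31.62 tcp [ 0.5803 -0.0547  0.1541]
delta [-0.0011, -0.0009, 0.1431] [0.0, -0.001, 0.001] rows>= 3 q6 82
```

Call:
move_arm --deltas '[0, 0, 0.06, 0, 0, 0, 0.65, 0, 0, 0.11, 0, 0, 0, 0.65, 0, 0, 0.135, 0, 0, 0, 0.65, 0, 0, 0.142, 0, 0, 0, 0.65, 0, 0, 0.142, 0, 0, 0, 0.65, 0, 0, 0.142, 0, 0, 0, 0.3, 0, 0, 0.142, 0, 0, 0, 0.3, 0, 0, 0.142, 0, 0, 0, 0.3, 0, 0, 0.142, 0, 0, 0, 0.3, 0, 0, 0.12, 0, 0, 0, 0.3, 0, 0, 0.06, 0, 0, 0, 0.3, 0, 0, 0, 0, 0, 0, 0.3]' --squeeze 20

```text
t: 33.17
tool_pos: [0.5796, -0.0546, 0.1547]
orientation: [-3.14, -0.083, 0.004]
force: [0.8, -0.2, -1.4]
opening: 0.039
gripper_force: 20.0
```

```bash
python3 -c "
from h import *
robot.read_camera('wrist')
t,_=robot.read_camera('top')
for k in ('red','blue'):
    for b in blobs('top',t,.071,k):
        if b[1][4]<260: print(k,b[2])
plan(.536,.139,.155,-80)"
```

```text
red [ 0.6068 -0.3069  0.071 ]
red [ 0.5534 -0.2887  0.071 ]
red [ 0.5025 -0.2872  0.071 ]
blue [0.5031 0.3053 0.071 ]
delta [-0.0392, -0.197, 0.007] [0.004, -0.013, -0.122] rows>= 4 q6 95
```

Call:
move_arm --deltas '[-0.01, -0.05, 0, 0, 0, -0.03, 0.3, -0.02, -0.1, 0, 0, 0, -0.06, 0.3, -0.03, -0.15, 0, 0, 0, -0.09, 0.3, -0.039, -0.197, 0, 0, 0, -0.122, 0.3, -0.039, -0.197, 0, 0, 0, -0.122, 0.3, -0.039, -0.197, 0.04, 0, 0, -0.122, 0.3, -0.039, -0.197, 0.08, 0, 0, -0.122, 0.3, -0.039, -0.197, 0.105, 0, 0, -0.122, 0.3, -0.039, -0.197, 0.115, 0, 0, -0.122, 0.3, -0.039, -0.197, 0.12, 0, 0, -0.122, 0.3, -0.039, -0.197, 0.12, 0, 0, -0.122, 0.3, -0.039, -0.197, 0.12, 0, 0, -0.122, 0.3]'

```text
t: 34.78
tool_pos: [0.5323, 0.14, 0.0353]
orientation: [-3.129, -0.274, -0.003]
force: [-0.0, -1.0, -0.6]
opening: 0.0394
gripper_force: 20.0
```

Call:
move_arm --deltas '[0, 0, 0.002, 0, 0, 0, 0.3, 0, 0, 0.002, 0, 0, 0, 0.3, 0, 0, 0.002, 0, 0, 0, 0.46, 0, 0, 0.002, 0, 0, 0, 0.5, 0, 0, 0.002, 0, 0, 0, 0.6, 0, 0, 0.002, 0, 0, 0, 0.6, 0, 0, -0.03, 0, 0, 0, 0.6, 0, 0, -0.08, 0, 0, 0, 0.6, 0, 0, -0.12, 0, 0, 0, 0.6, 0, 0, -0.12, 0, 0, 0, 0.6]'

```text
t: 36.02
tool_pos: [0.5342, 0.1404, 0.1588]
orientation: [-3.129, -0.274, -0.012]
force: [0.2, -1.3, -0.9]
opening: 0.056
gripper_force: 0.0
```

```bash
python3 -c "
from h import *
lids(None,('blue','red'),.072)
robot.read_camera('wrist');lids(None,('blue',),.072)
plan(.666,-.0487,.155,-87)"
```

```text
blue [579.9 116.2] [557, 92, 47, 50, 1765] [ 0.6615 -0.0345  0.072 ]
blue [322.7 240.9] [301, 219, 45, 45, 1543] [0.5314 0.1407 0.072 ]
blue [116.5 243.6] [94, 221, 46, 45, 1584] [0.4996 0.3069 0.072 ]
t 36.02 tcp [0.5342 0.1404 0.1588]
blue [585.1 110.9] [562, 86, 47, 51, 1821] [ 0.6614 -0.0342  0.072 ]
blue [322.7 238.2] [300, 216, 46, 46, 1590] [0.5314 0.1407 0.072 ]
blue [112.8 241. ] [89, 218, 48, 46, 1641] [0.4996 0.3069 0.072 ]
t 36.12 tcp [0.5314 0.1399 0.1542]
delta [0.1005, 0.2091, -0.0021] [0.0, 0.002, 0.122] rows>= 4 q6 83
```

Call:
move_arm --deltas '[0.1, 0.209, 0, 0, 0, 0.122, 0.65, 0.1, 0.209, 0, 0, 0, 0.122, 0.65, 0.1, 0.209, 0, 0, 0, 0.122, 0.65, 0.1, 0.209, 0, 0, 0, 0.122, 0.65, 0.1, 0.209, 0, 0, 0, 0.122, 0.65, 0.1, 0.209, 0, 0, 0, 0.122, 0.65, 0.1, 0.209, 0, 0, 0, 0.122, 0.65]'

```text
t: 37.05
tool_pos: [0.6653, -0.0472, 0.1535]
orientation: [-3.14, -0.085, 0.002]
force: [0.5, 0.7, -0.1]
opening: 0.0607
gripper_force: 0.0
```

```bash
python3 -c "
from h import *
robot.read_camera('wrist');lids(None,('blue',),.051)
plan(.666,-.0487,.012,-87)"
```

```text
blue [326.5 231.4] [304, 209, 45, 46, 1614] [ 0.6664 -0.0495  0.051 ]
blue [567.5 272.5] [505, 250, 135, 44, 2855] [ 0.6409 -0.2657  0.051 ]
t 37.1 tcp [ 0.6656 -0.0472  0.154 ]
delta [0.0002, 0.0015, 0.1423] [-0.0, 0.0, 0.002] rows>= 3 q6 83
```

Call:
move_arm --deltas '[0, 0.002, 0.06, 0, 0, 0, 0.65, 0, 0.002, 0.11, 0, 0, 0, 0.65, 0, 0.002, 0.135, 0, 0, 0, 0.65, 0, 0.002, 0.142, 0, 0, 0, 0.65, 0, 0.002, 0.142, 0, 0, 0, 0.65, 0, 0.002, 0.142, 0, 0, 0, 0.3, 0, 0.002, 0.142, 0, 0, 0, 0.3, 0, 0.002, 0.142, 0, 0, 0, 0.3, 0, 0.002, 0.142, 0, 0, 0, 0.3, 0, 0.002, 0.12, 0, 0, 0, 0.3, 0, 0.002, 0.06, 0, 0, 0, 0.3, 0, 0.002, 0, 0, 0, 0, 0.3]'

```text
t: 38.65
tool_pos: [0.6656, -0.0505, 0.1563]
orientation: [-3.14, -0.083, 0.002]
force: [0.1, -1.2, -0.9]
opening: 0.0395
gripper_force: 20.0
```

```bash
python3 -c "
from h import *
robot.read_camera('wrist');robot.read_camera('wrist')
print(robot.read_state()['tool_pos'])
plan(.596,.190,.154,-40)"
```

```text
[ 0.67142106 -0.05133401  0.16583589]
delta [-0.0628, -0.245, 0.0101] [0.009, -0.013, -0.82] rows>= 5 q6 58
```

Call:
move_arm --deltas '[-0.012, -0.05, 0, 0, 0, -0.16, 0.3, -0.024, -0.1, 0, 0, 0, -0.32, 0.3, -0.036, -0.15, 0, 0, 0, -0.48, 0.3, -0.047, -0.2, 0, 0, 0, -0.64, 0.3, -0.057, -0.242, 0, 0, 0, -0.82, 0.3, -0.057, -0.242, 0, 0, 0, -0.82, 0.3, -0.057, -0.242, 0.04, 0, 0, -0.82, 0.3, -0.057, -0.242, 0.08, 0, 0, -0.82, 0.3, -0.057, -0.242, 0.105, 0, 0, -0.82, 0.3, -0.057, -0.242, 0.117, 0, 0, -0.82, 0.3, -0.057, -0.242, 0.117, 0, 0, -0.82, 0.3]'

```text
t: 40.12
tool_pos: [0.5965, 0.1875, 0.037]
orientation: [-2.848, -1.326, 0.002]
force: [-0.1, 0.4, -0.5]
opening: 0.0392
gripper_force: 20.0
```

Call:
move_arm --deltas '[0, 0, 0.001, 0, 0, 0, 0.3, 0, 0, 0.001, 0, 0, 0, 0.3]'

```text
t: 40.38
tool_pos: [0.5976, 0.1883, 0.0377]
orientation: [2.847, 1.327, 0.003]
force: [-0.5, -0.6, -1.1]
opening: 0.0395
gripper_force: 20.0
```

Call:
move_arm --deltas '[0, 0, 0.0035, 0, 0, 0, 0.3, 0, 0, 0.0035, 0, 0, 0, 0.3, 0, 0, 0.0035, 0, 0, 0, 0.46, 0, 0, 0.0035, 0, 0, 0, 0.5, 0, 0, 0.0035, 0, 0, 0, 0.6, 0, 0, 0.0035, 0, 0, 0, 0.6, 0, 0, -0.03, 0, 0, 0, 0.6, 0, 0, -0.08, 0, 0, 0, 0.6, 0, 0, -0.14, 0, 0, 0, 0.6, 0, 0, -0.15, 0, 0, 0, 0.6]'

```text
t: 41.62
tool_pos: [0.5997, 0.1889, 0.1927]
orientation: [2.845, 1.327, 0.015]
force: [0.1, -0.7, 1.2]
opening: 0.0556
gripper_force: 0.0
```

```bash
python3 - <<'E'
from h import *
for i in range(3): robot.read_camera('wrist')
st,p,d=lids(None,('blue',),.072)
m,R,o=cam("wrist",st);h=cv2.cvtColor(p,cv2.COLOR_RGB2HSV)
q,dt=robot.read_camera('top')
for k in('red','blue'):
    for b in blobs('top',q,.071 if k=='blue' else .053,k):
        if b[1][4]<330:print(k,b[2],b[1][4])
C=np.array([.5205,.2254])
for b in blobs("wrist",p,.072,"blue",st,400):
    u,v=b[0].astype(int);print(b[2],np.hypot(*(b[2][:2]-C)).round(4),"lid z",(o+R@undist(m,(u,v))*d[v,u]).round(4))
s,_=robot.read_camera('side')
cv2.imwrite("pics/end.png",np.hstack([q[150:330,130:520],cv2.resize(s[130:410,180:430],(161,180))])[:,:,::-1])
E
```

```text
blue [149.5 197.8] [128, 177, 43, 42, 1428] [0.4996 0.3071 0.072 ]
blue [323.1 229.3] [303, 209, 41, 41, 1306] [0.5972 0.1885 0.072 ]
blue [302.6 311. ] [283, 294, 39, 35, 1101] [0.5321 0.1409 0.072 ]
t 41.77 tcp [0.5967 0.1881 0.1861]
red [ 0.6109 -0.311   0.053 ] 148
red [ 0.5566 -0.2926  0.053 ] 148
red [ 0.505 -0.291  0.053] 157
blue [0.53   0.1388 0.071 ] 172
blue [0.5047 0.3064 0.071 ] 93
[0.4996 0.3071 0.072 ] 0.0843 lid z [0.4999 0.3078 0.0724]
[0.5972 0.1885 0.072 ] 0.0851 lid z [0.5975 0.1891 0.0736]
[0.5321 0.1409 0.072 ] 0.0853 lid z [0.5316 0.1411 0.0719]
```

View pics/end.png

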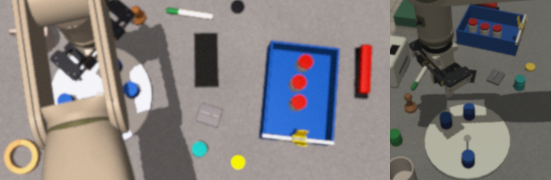

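The final picture shows the three empties in the tote at (298–305, 62–102), the clip on its front edge at (301,138), the mat and clip rest empty, and three blue pots upright on the platter in the side view. I'll let it settle and hand in.

Call:
move_arm --deltas '[0, 0, 0, 0, 0, 0, 0.6, 0, 0, 0, 0, 0, 0, 0.6, 0, 0, 0, 0, 0, 0, 0.6, 0, 0, 0, 0, 0, 0, 0.6, 0, 0, 0, 0, 0, 0, 0.6, 0, 0, 0, 0, 0, 0, 0.6, 0, 0, 0, 0, 0, 0, 0.6, 0, 0, 0, 0, 0, 0, 0.6]'

```text
t: 42.92
tool_pos: [0.5966, 0.1881, 0.1863]
orientation: [2.847, 1.328, 0.0]
force: [-1.1, 0.5, 0.4]
opening: 0.0555
gripper_force: 0.0
```

```bash
python3 -c "
from h import *
lids(None,('blue',),.072)
print(robot.close_job())"
```

```text
blue [149.8 197.7] [128, 176, 44, 43, 1433] [0.4996 0.307  0.072 ]
blue [323.2 229.3] [303, 209, 41, 41, 1298] [0.5971 0.1885 0.072 ]
blue [302.7 310.8] [283, 294, 39, 35, 1101] [0.5321 0.1408 0.072 ]
t 42.92 tcp [0.5966 0.1881 0.1863]
the job is handed in; nothing more can be done
None
```

The job is handed in at about 43 s: by the last camera views all three empties are in the tote, the clip is upright on its front wall, and all three blue-lidded pots stand on the carousel; the hand-in call returned no verdict.

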